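# Refit bucket tappets from the parts carousel

## Robot

A 6-joint arm with a two-finger parallel gripper is mounted at the origin on the work surface. World frame = base frame: x ahead of the robot, y to its left, z up, the work surface at z = 0. Lengths are in mm, angles in degrees, forces in N, time in s.
With the tool pointing down it reaches from about 350 to 850 mm from the base axis. Payload 8.1 kg.
Tool frame: the origin (TCP) lies on the centre line of the jaws, within the pads' length; the fingertips stand 19 mm ahead of it and the grasp point (between the pads) is the TCP; z points along the fingers, y is the line along which they close (so a half turn about z gives the same grasp; the last joint's range is limited). The gripper opens to 85 mm and grips with 20 to 120 N. Pads are 22 mm wide; open, the fingers measure 114 mm over their backs; the gripper's body (76 mm by 85 mm) begins 54 mm behind the grasp point. The pads swing forward as they close: fully open they stand 13 mm farther back than shut.
Start: joints at [-75.481, 7.471, 85.268, -0, 87.261, -4.893], TCP at [199.433, -565.89, 250.292] pointing down, gripper open.
Joint ranges: [-169.43, 169.43], [-51.17, 129.36], [1.28, 143.12], [-76.62, 256.62], [0, 156.53], [-152.29, 152.29]. Speed limits (degrees/s): [136.94, 136.94, 159.86, 180, 180, 180].

## Interface

Orientations are given as [roll, pitch, yaw] about the fixed x, y, z axes, in that order (R = Rz(yaw) Ry(pitch) Rx(roll)).
In Python, from bench import r gives the robot as it stands. The module is installed in compiled form; this text tells all that it offers.
- The arm moves only by the tool servo_tool, never from a script. Its arguments are lists of equal length, an entry for each row: "fingers": the finger opening in m, from 0 to 0.0854; "linear": the shift along the tool's x, y, z in m, a list of three; "rotation": the turn, a rotation vector about the tool's x, y, z in degrees, a list of three. A call has 1 to 10 rows; each row is the pose to reach, as a shift and turn from the pose commanded when the call began, along the tool's axes at that moment; what a row does not reach only later rows make up. A row lasts 1/10 s, in which the tool goes at most 50 mm and 8.59 degrees, less where a joint would pass 70% of its speed; a pose out of reach is approached as far as the arm can. A call with a gripper value outside its range is refused whole. The fingers move at their own pace and stop on an object; "force" is the grip in N (left out, the last holds). Time passes only in rows, so rows that repeat a pose let the fingers close. It gives the time, the measured TCP pose, the force, the opening and the grip force at its end, in the units of the state.
- r.sense(): the state, without advancing time (a new reading comes with each control period).
- r.snapshot(name): name is "side" or "top"; returns a dict with "frame" (480x640x3 uint8, red, green, blue), "fx", "fy", "cx", "cy" (pixels), "k1" (the pictures are not rectified: a ray, as slopes to the right and down, at radius r is drawn at 1 + k1 r^2 times it, then the intrinsics apply), "camera_from_world" (4x4, takes a point from world to camera coordinates). Camera axes: x right, y up, looking along -z (the intrinsics and any distortion apply to the point x, -y, -z); pixel columns grow to the right and rows downward; lengths in mm; the calibration is good to about 2 mm. A picture is of the moment at which its call begins. There is no depth.
- r.hand_in(): hands the job in; it is judged then, once.
The state is a dict: "time": time; "joint_pos": joint angles; "qd": joint speeds; "joint_efforts": joint torques, N m; "tool_pos": TCP position; "tcp_rot": TCP orientation; "ft_force": force on the tool from outside, world axes, zero at the start; "wrist_torque": the same for the moment, N m; "finger_gap": finger opening in mm; "grip_force": force on a finger pad.
Only numpy, scipy, OpenCV 4.12 (cv2) and the standard library are available. Lean on these libraries where they do the work, as an engineer would, in place of code of your own. Each camera call takes 0.05 s, during which the arm holds its last target. There are 200 camera calls.

## Task

Refit the tappets that lie in the parts carousel: turn its tray (black grip in the middle) to bring each compartment with tappets into the window of the dust cover, and put every tappet upright and fully home in an empty bore of the cylinder whose paint mark has the colour of its dot (either of that cylinder's two bores). When all of them are in, turn the tray until the green plate fills the window, to keep dust out, and leave the tools and the oil bottle where they are.

Things in the scene. Friction and masses are not known exactly. Their poses are not given: they have to be found in the camera images.
- carousel: Fixed round grey base (396 mm across) of a revolving parts carousel; origin on its axis at bench level. A clear dust cover lies over it, 390 mm across, 57 to 61 mm above the bench, with a clear side wall down to the base and one wedge-shaped window with aluminium edges, which points along this body's -x. Only what is in the window can be picked
- window (a point): Middle of the window, 130 mm from the axis, level with the cover's top (61 mm above the bench). The window spans 30 degrees either side of this point and runs from 45 mm from the axis to the outside, side wall included
- tray: Grey turning tray, 364 mm across; origin on the axis at bench level. Floor 18 mm above the bench; rim, dividers and a centre boss 160 mm across, all 14 mm high above it, make six compartments centred at 0, 60, .. 300 degrees from the tray's +x (counterclockwise). Green plate over 0; loose tappets in 120, 180 and 240, mixed, up to two in each, about 130 mm from the axis; captive parts in 60, 300
- grip (a point): Centre of the top of the black turning grip, on the axis, 102 mm above the bench: a bar fixed to the tray, above the cover, 62 mm long along the tray's x, 16 mm wide, 34 mm high (68 to 102 mm above the bench), a green line on it towards the green plate. The tray turns endlessly both ways with light friction (0.06 N m) and stays where it is left
- plate (a point): Middle of the top of the green closing plate, on the tray's +x, 130 mm from the axis. The plate spans 30 degrees either side of it, 48 to 52 mm above the bench, just under the cover; it turns with the tray and fills the window when brought under it
- head: Fixed aluminium cylinder head, 210 x 300 x 120 mm; origin at the centre of its underside, y along its length; top face (deck) 120 mm above the bench. The bores in the row nearer the robot (x = -55 mm) are empty; the far row is already fitted. Cam saddles, 8 mm thick and 11 mm high, stand across the rows, 23 mm from the next bore's axis. Red, yellow and blue paint marks lie along the near edge
- bore_red_1 (a point): Centre of the floor of one of the two empty bores of the red-marked cylinder: upright bore 33.5 mm across, 18 mm deep, with a 2.5 mm chamfer, floor 102 mm above the bench; the two bores of a cylinder are 44 mm apart along the row
- bore_red_2 (a point): Centre of the floor of one of the two empty bores of the red-marked cylinder: upright bore 33.5 mm across, 18 mm deep, with a 2.5 mm chamfer, floor 102 mm above the bench; the two bores of a cylinder are 44 mm apart along the row
- bore_yellow_1 (a point): Centre of the floor of one of the two empty bores of the yellow-marked cylinder: upright bore 33.5 mm across, 18 mm deep, with a 2.5 mm chamfer, floor 102 mm above the bench; the two bores of a cylinder are 44 mm apart along the row
- bore_yellow_2 (a point): Centre of the floor of one of the two empty bores of the yellow-marked cylinder: upright bore 33.5 mm across, 18 mm deep, with a 2.5 mm chamfer, floor 102 mm above the bench; the two bores of a cylinder are 44 mm apart along the row
- bore_blue_1 (a point): Centre of the floor of one of the two empty bores of the blue-marked cylinder: upright bore 33.5 mm across, 18 mm deep, with a 2.5 mm chamfer, floor 102 mm above the bench; the two bores of a cylinder are 44 mm apart along the row
- bore_blue_2 (a point): Centre of the floor of one of the two empty bores of the blue-marked cylinder: upright bore 33.5 mm across, 18 mm deep, with a 2.5 mm chamfer, floor 102 mm above the bench; the two bores of a cylinder are 44 mm apart along the row
- tappet_red_1: Loose steel bucket tappet with a red paint dot (23 mm) on its top: plain cylinder 30 mm across, 28 mm high, about 80 g, standing upright; origin at the centre of its underside, z up. May be absent. Home in a bore it stands 10 mm above the deck.
- tappet_red_2: Loose steel bucket tappet with a red paint dot (23 mm) on its top: plain cylinder 30 mm across, 28 mm high, about 80 g, standing upright; origin at the centre of its underside, z up. May be absent. Home in a bore it stands 10 mm above the deck.
- tappet_yellow_1: Loose steel bucket tappet with a yellow paint dot (23 mm) on its top: plain cylinder 30 mm across, 28 mm high, about 80 g, standing upright; origin at the centre of its underside, z up. May be absent. Home in a bore it stands 10 mm above the deck.
- tappet_yellow_2: Loose steel bucket tappet with a yellow paint dot (23 mm) on its top: plain cylinder 30 mm across, 28 mm high, about 80 g, standing upright; origin at the centre of its underside, z up. May be absent. Home in a bore it stands 10 mm above the deck.
- tappet_blue_1: Loose steel bucket tappet with a blue paint dot (23 mm) on its top: plain cylinder 30 mm across, 28 mm high, about 80 g, standing upright; origin at the centre of its underside, z up. May be absent. Home in a bore it stands 10 mm above the deck.
- tappet_blue_2: Loose steel bucket tappet with a blue paint dot (23 mm) on its top: plain cylinder 30 mm across, 28 mm high, about 80 g, standing upright; origin at the centre of its underside, z up. May be absent. Home in a bore it stands 10 mm above the deck.
- screwdriver: Bystander: screwdriver with a red handle lying on the bench beyond the cylinder head; leave it alone
- oil_bottle: Bystander: small yellow oil bottle, 52 mm across, 130 mm high, standing on the bench; leave it alone
- socket: Bystander: steel wrench socket, 28 mm across, 38 mm high, standing on the bench near the robot; leave it alone

How it is judged (in metres and radians):
On the way:
1. every tappet stands home in a bore of its own colour ((distance between tappet_red_1 and bore_red_1 below 0.005 m or distance between tappet_red_1 and bore_red_2 below 0.005 m) and angle between each of tappet_red_1, tappet_red_2, tappet_yellow_1, tappet_yellow_2, tappet_blue_1, tappet_blue_2's own z axis and vertical below 0.1 rad and contact force between each of tappet_red_1, tappet_red_2, tappet_yellow_1, tappet_yellow_2, tappet_blue_1, tappet_blue_2 and the fingers below 0.05 N and linear speed of each of tappet_red_1, tappet_red_2, tappet_yellow_1, tappet_yellow_2, tappet_blue_1, tappet_blue_2 below 0.02 m/s and (distance between tappet_red_2 and bore_red_1 below 0.005 m or distance between tappet_red_2 and bore_red_2 below 0.005 m) and (distance between tappet_yellow_1 and bore_yellow_1 below 0.005 m or distance between tappet_yellow_1 and bore_yellow_2 below 0.005 m) and (distance between tappet_yellow_2 and bore_yellow_1 below 0.005 m or distance between tappet_yellow_2 and bore_yellow_2 below 0.005 m) and (distance between tappet_blue_1 and bore_blue_1 below 0.005 m or distance between tappet_blue_1 and bore_blue_2 below 0.005 m) and (distance between tappet_blue_2 and bore_blue_1 below 0.005 m or distance between tappet_blue_2 and bore_blue_2 below 0.005 m)), for 0.2 s.
At the end, for the whole second after the job is handed in: Every tappet present stands upright (within 0.1 rad), released and at rest on the floor of a bore of its own colour (underside centre within 5 mm of the bore floor's centre), and the tray is at rest with the middle of the green plate within 20 mm of the middle of the window (all of step 1 and horizontal distance between plate and window below 0.02 m and angular speed of tray below 0.05 rad/s); the robot touches nothing.
It fails at once if the screwdriver is moved more than 30 mm (distance of screwdriver from where it was at the start of the episode above 0.03 m).
It fails at once if the oil bottle is moved more than 30 mm (distance of oil_bottle from where it was at the start of the episode above 0.03 m).
It fails at once if the socket is moved more than 30 mm (distance of socket from where it was at the start of the episode above 0.03 m).
Of tappet_red_1, tappet_red_2, tappet_yellow_1, tappet_yellow_2, tappet_blue_1, tappet_blue_2 only 4 to 6 are there at a start; the rules pass over those that are not, and their reading is None.
At some moment in a run one of tappet_red_1, tappet_red_2, tappet_yellow_1, tappet_yellow_2, tappet_blue_1, tappet_blue_2 may be knocked a few centimetres aside while the robot is not near it.
It also fails if it takes over 210 s, if anything falls off the work surface, if the arm or the gripper's body presses on something with over 40 N, if the wrist force passes 120 N, or if a joint passes its speed limit or range.

## Working session

There is one attempt and no reset: what is moved stays moved. The work goes in short steps, Python scripts to look and compute and a tool call to move; the robot and the scene stay as the last step left them, time stands still between calls to the robot, and variables do not carry over. Pictures are saved under pics/ and viewed, at most 14 in all, crops included, and the job is handed in when it is done.

Besides the shell and the picture viewer there is one more tool, called after ">>>" by a JSON object that holds its "op" and its "data", one argument or row to a line. servo_tool: Moves the arm, as the interface text tells. Its arguments: {"type":"object","properties":{"fingers":{"type":"array","items":{"type":"number"}},"linear":{"type":"array","items":{"type":"array","items":{"type":"number"}}},"rotation":{"type":"array","items":{"type":"array","items":{"type":"number"}}},"force":{"type":"number"}},"required":["fingers","linear","rotation"]}

```bash
mkdir -p pics; cat > h.py <<'E'
import numpy as np, cv2
from bench import r
def snap(n):
    s=r.snapshot(n); s['M']=np.array(s['camera_from_world']); return s
def ray(s,u,v):
    x=(u-s['cx'])/s['fx']; y=(v-s['cy'])/s['fy']; rd=np.hypot(x,y); q=rd
    for _ in range(30): q=rd/(1+s['k1']*q*q)
    k=q/rd if rd else 1
    d=np.array([x*k,-y*k,-1]); R=s['M'][:3,:3]
    return -R.T@s['M'][:3,3], R.T@d
def onz(s,u,v,z):
    o,d=ray(s,u,v); return (o+d*(z-o[2])/d[2])
def proj(s,p):
    c=s['M'][:3,:3]@np.array(p,float)+s['M'][:3,3]; x=c[0]/-c[2]; y=-c[1]/-c[2]
    f=1+s['k1']*(x*x+y*y); return np.array([s['fx']*x*f+s['cx'],s['fy']*y*f+s['cy']])
def masks(s):
    H=cv2.cvtColor(s['frame'],cv2.COLOR_RGB2HSV)
    h,sa,v=H[...,0],H[...,1],H[...,2]; ok=(sa>110)&(v>60)
    return {'red':ok&((h<8)|(h>172)),'yellow':ok&(h>18)&(h<35),'green':ok&(h>45)&(h<85),'blue':ok&(h>95)&(h<130)}
def blobs(s,amin=25):
    for c,m in masks(s).items():
        n,l,st,ce=cv2.connectedComponentsWithStats(m.astype(np.uint8))
        for i in range(1,n):
            if st[i,4]>=amin: yield c,ce[i],st[i]
def save(s,n): cv2.imwrite('pics/'+n,cv2.cvtColor(s['frame'],cv2.COLOR_RGB2BGR))
E
python3 - <<'E'
from h import *
for n in('top','side'):
    s=snap(n); save(s,n+'0.png'); o,_=ray(s,320,240); print(n,o.round(),s['fx'],s['k1'])
    for c,p,st in blobs(s): print(c,p.round(1),st, onz(s,*p,46).round(),onz(s,*p,120).round())
print(r.sense())
E
```

```text
top [ 484.    7. 1211.] 482.5785388617548 -0.017088533337362127
red [61.8 14.7] [ 39   0  42  33 541] [1126.  671.   46.] [1085.  629.  120.]
red [592.9  18.1] [570   0  52  40 674] [1137. -675.   46.] [1096. -632.  120.]
red [397.2 146. ] [391 126  13  42 440] [ 798. -175.   46.] [ 778. -164.  120.]
red [286.2 200.3] [282 197   9   8  57] [659.  95.  46.] [648.  90. 120.]
red [252.8 277.3] [250 274   6   8  36] [472. 172.  46.] [473. 162. 120.]
red [487.  295.1] [474 290  27  11 180] [ 435. -392.   46.] [ 438. -366.  120.]
red [ 34.5 457.4] [ 28 451  14  14 157] [ 44. 677.  46.] [ 72. 634. 120.]
red [126.2 474.5] [122 469  10  11  93] [  8. 459.  46.] [ 39. 430. 120.]
red [105.2 475.2] [101 470   9  10  77] [  6. 508.  46.] [ 36. 476. 120.]
red [ 84.  476.1] [ 79 472  10   8  64] [  3. 558.  46.] [ 34. 523. 120.]
red [ 62.8 477. ] [ 58 474  10   6  49] [  0. 608.  46.] [ 31. 569. 120.]
yellow [329.9 157. ] [319 142  23  28 448] [768. -10.  46.] [750.  -9. 120.]
yellow [272.4 182.1] [268 178   9   9  60] [704. 130.  46.] [690. 122. 120.]
yellow [448.  301.9] [435 297  27  11 193] [ 4
[... 1821 characters left out ...]
191.  120.]
{'time': 0.1, 'joint_pos': array([-7.54822348e+01,  7.51243573e+00,  8.53225625e+01, -2.31030902e-03,
        8.72602280e+01, -4.89366924e+00]), 'qd': array([-0.06270074, -0.080554  , -0.13669563, -0.10026517, -0.13317405,
        0.05688033]), 'joint_efforts': array([ 3.17229578e-04, -5.70950675e+01, -5.01942122e+01, -2.49708928e-04,
        8.19239620e-03,  6.44803958e-05]), 'tool_pos': array([ 199.29748078, -565.45289743,  249.33661329]), 'tcp_rot': array([-1.79904924e+02, -5.82436989e-03,  1.94115419e+01]), 'ft_force': array([-0.98336446, -0.17189936,  0.32270137]), 'wrist_torque': array([0.04778162, 0.00225302, 0.0350379 ]), 'grip_force': 0.0, 'finger_gap': 85.7054210198966}
```

View pics/top0.png

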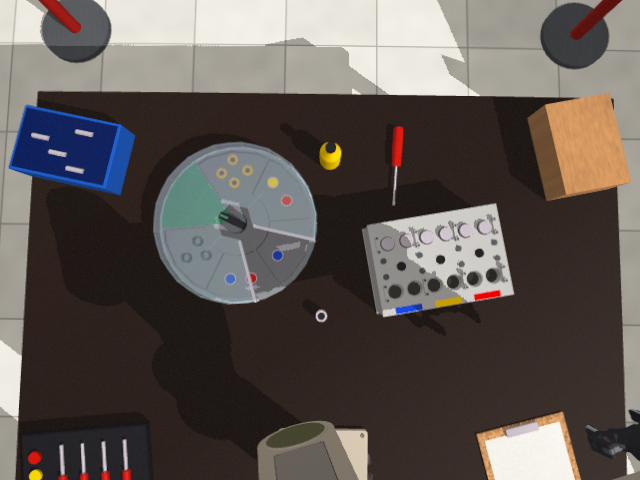

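View pics/side0.png

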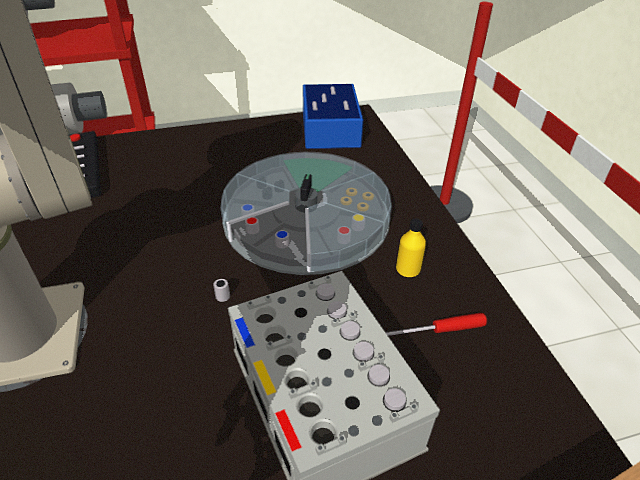

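The top view shows the carousel around (235,222), with its window facing lower right. There are five tappets: yellow (272,182), red (286,200), blue (277,255) in the window, blue (230,278) and red (252,277). The head's marks are at (408,308), (448,302) and (487,295). The side view agrees. Next I measure the carousel axis, the window and the bores.

```bash
cat > m.py <<'E'
from h import *
s=snap('top'); f=s['frame']
c1=cv2.resize(f[135:310,145:325],None,fx=2.2,fy=3*2.2/3,interpolation=cv2.INTER_CUBIC)
c2=cv2.resize(f[195:325,355:520],None,fx=2.4,fy=2.4,interpolation=cv2.INTER_CUBIC)
H=max(c1.shape[0],c2.shape[0]); pad=lambda c:cv2.copyMakeBorder(c,0,H-c.shape[0],0,0,cv2.BORDER_CONSTANT)
im=np.hstack([pad(c1),pad(c2)]); print(im.shape); cv2.imwrite('pics/crop1.png',im[...,::-1])
g=cv2.cvtColor(f,cv2.COLOR_RGB2GRAY)
# carousel outer circle
# dark bores
sub=cv2.GaussianBlur(g,(3,3),0)
m=np.zeros_like(g); m[200:318,365:512]=(sub[200:318,365:512]<75)
n,l,st,ce=cv2.connectedComponentsWithStats(m)
for i in range(1,n):
    if 25<st[i,4]<400: print('dark',ce[i].round(1),st[i],onz(s,*ce[i],120).round(1))
for c,p,q in blobs(s,30): 
    if c in('red','yellow','blue') and p[0]<350 and p[0]>150: print(c,onz(s,*p,46).round(1))
# rectified carousel: find circle at z=61 via hough on rectified plane
xs,ys=np.meshgrid(np.arange(350,830,1.),np.arange(-30,440,1.))
P=np.array([[proj(s,(x,y,61)) for x in xs[0]] for y in ys[:,0]],np.float32)
R=cv2.remap(f,P[...,0],P[...,1],cv2.INTER_LINEAR); gr=cv2.cvtColor(R,cv2.COLOR_RGB2GRAY)
C=cv2.HoughCircles(cv2.GaussianBlur(gr,(5,5),0),cv2.HOUGH_GRADIENT,1,20,param1=60,param2=20,minRadius=188,maxRadius=204)
print('circ x,y,r',[] if C is None else (C[0][:4]+[350,-30,0]).round(1))
cv2.imwrite('pics/rect.png',R[::-1,:,::-1])
E
python3 m.py
```

```text
(385, 792, 3)
dark [478.9 252.4] [476 249   7   8  44] [ 534.6 -349.3  120. ]
dark [440. 259.] [437 256   7   7  45] [ 518.6 -260.6  120. ]
dark [401.1 265.7] [397 262   9   8  57] [ 502.4 -172.2  120. ]
dark [491.4 274.9] [487 269  10  13  97] [ 484.  -377.1  120. ]
dark [472.6 278.3] [468 273  10  12  99] [ 475.9 -334.1  120. ]
dark [452.8 281.5] [448 276  11  12 105] [ 468.  -289.3  120. ]
dark [433.5 284.6] [428 279  12  12 117] [ 460.7 -245.4  120. ]
dark [413.5 288.1] [408 282  12  13 124] [ 452.5 -200.3  120. ]
dark [394.5 291.4] [389 285  12  13 123] [ 444.7 -157.5  120. ]
dark [487.3 294.8] [476 292  23   6  54] [ 439. -367.  120.]
red [659.6  95.   46. ]
red [471.8 172.4  46. ]
yellow [768.   -9.8  46. ]
yellow [703.8 129.9  46. ]
blue [526.3 115.1  46. ]
blue [468.3 227.   46. ]
circ x,y,r [[604.5 218.5 194.4]
 [607.5 198.5 200.1]]
```

View pics/crop1.png

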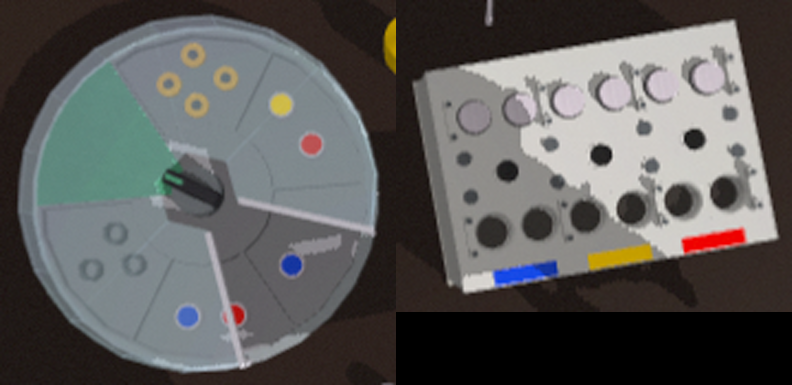

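View pics/rect.png

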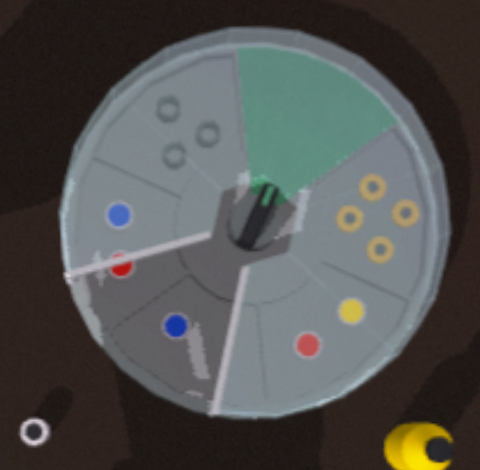

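The carousel axis is at about (605,219), the window faces about 227° and the tray yaw is about 65°. One blue tappet is pickable at about (526,115). I start moving towards it.

```bash
cat >> h.py <<'E'
def mv(x,y,z,yaw):
    q=r.sense(); p=q['tool_pos']; ps=np.radians(q['tcp_rot'][2]); c,s=np.cos(ps),np.sin(ps)
    d=np.array([x,y,z])-p; dy=(yaw-np.degrees(ps)+180)%360-180
    print('at',p.round(1),q['tcp_rot'].round(1),'-> lin',(np.array([d[0]*c+d[1]*s,d[0]*s-d[1]*c,-d[2]])/1000).round(4),'rotz',round(-dy,1))
E
python3 - <<'E'
from h import *
s=snap('top'); w=snap('side'); f=s['frame']
cs=[onz(s,355+(X-396)/2.4,195+Y/2.4,120) for X,Y in((427,71),(735,21),(777,238),(464,292))]
print('corners',np.round(cs,1),np.mean(cs,0).round(1))
for n,q,b in(('top',s,(200,300,365,512)),('side',w,(275,470,230,440))):
    g=cv2.GaussianBlur(cv2.cvtColor(q['frame'],cv2.COLOR_RGB2GRAY),(3,3),0)
    H=cv2.cvtColor(q['frame'],cv2.COLOR_RGB2HSV)
    for k,(m0,z) in {'dark':(g<70,120)}.items():
        m=np.zeros_like(g); a=np.s_[b[0]:b[1],b[2]:b[3]]; m[a]=m0[a]
        nn,l,st,ce=cv2.connectedComponentsWithStats(m)
        for i in range(1,nn):
            if 40<st[i,4]<900: print(n,k,ce[i].round(1),st[i],onz(q,*ce[i],z).round(1))
mv(526,115,200,143)
im=np.hstack([cv2.resize(f[195:325,355:520],None,fx=2.4,fy=2.4),cv2.resize(w['frame'][265:480,215:445],None,fx=1.72,fy=1.45)]) 
cv2.imwrite('pics/c2.png',cv2.resize(w['frame'][265:480,215:445],None,fx=2.7,fy=2.7,interpolation=cv2.INTER_CUBIC)[...,::-1])
E
```

```text
corners [[ 594.9  -96.9  120. ]
 [ 646.4 -390.8  120. ]
 [ 441.  -427.2  120. ]
 [ 388.  -132.4  120. ]] [ 517.6 -261.8  120. ]
top dark [479.  252.6] [476 249   7   8  41] [ 534.1 -349.5  120. ]
top dark [367.6 282. ] [365 250   9  50 243] [465.  -96.7 120. ]
top dark [440.1 259.2] [437 256   7   7  42] [ 518.1 -260.7  120. ]
top dark [401.1 265.8] [397 262   9   8  53] [ 502.3 -172.3  120. ]
top dark [491.4 274.9] [487 269  10  12  92] [ 483.9 -377.   120. ]
top dark [472.6 278.2] [468 273  10  12  94] [ 476.  -334.2  120. ]
top dark [452.8 281.7] [448 276  11  12 101] [ 467.7 -289.2  120. ]
top dark [433.4 284.6] [428 279  12  12 114] [ 460.8 -245.3  120. ]
top dark [413.5 288.2] [408 282  12  13 117] [ 452.2 -200.4  120. ]
top dark [394.5 291.4] [389 286  12  12 115] [ 444.6 -157.5  120. ]
top dark [503.3 298.1] [490 296  22   4  51] [ 432.  -403.3  120. ]
side dark [300.5 312.2] [295 308  12  10  97] [ 504.5 -172.5  120. ]
side dark [264.5 318.1] [257 314  16   9 114] [ 445.5 -170.5  120. ]
side dark [244.8 332.9] [236 319  18  28 207] [ 410.1 -192.7  120. ]
side dark [273.7 337.2] [266 333  18  11 116] [ 452.5 -211.9  120. ]
side dark [242.  357.9] [236 342  13  32  90] [ 399.1 -238.5  120. ]
side dark [324.2 353.6] [318 349  13  10 103] [ 520.6 -260.8  120. ]
side dark [285.1 359.9] [276 355  19  11 157] [ 461.  -257.6  120. ]
side dark [295.9 382.5] [287 377  20  12 153] [ 468.  -299.5  120. ]
side dark [260.1 401. ] [253 381  15  41 155] [ 413.  -316.5  120. ]
side dark [351.9 402.4] [346 397  13  12 132] [ 536.5 -349.8  120. ]
side dark [309.1 409.2] [299 403  21  14 219] [ 476.2 -345.4  120. ]
side dark [426.3 453.2] [390 413  50  57 891] [ 607.4 -443.8  120. ]
side dark [322.4 435.7] [312 428  22  16 255] [ 484.  -387.2  120. ]
side dark [281.6 452. ] [275 433  15  37 131] [ 427.2 -395.9  120. ]
at [ 199.4 -565.6  249.8] [-179.9   -0.    19.4] -> lin [ 0.5343 -0.5334  0.0498] rotz -123.6
```

View pics/c2.png

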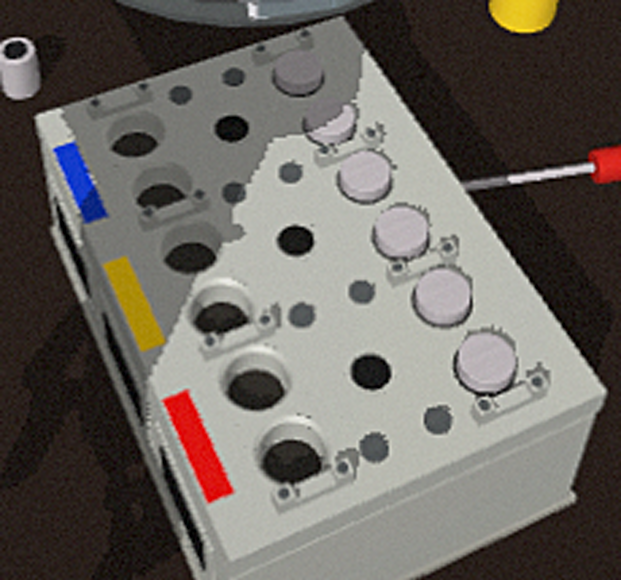

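The crop shows the six near-row bores clear and empty, with saddles between the cylinder pairs. From this I take the head centre as (519.3,-261) and yaw 10.2°, and the two blue bores as (445.4,-160.5) and (453.2,-203.8).

>>> {"op": "servo_tool", "data": {
  "fingers": [0.06,0.06,0.06,0.06,0.06,0.06,0.06,0.06,0.06,0.06],
  "linear": [
    [0.534,-0.533,0.0],
    [0.534,-0.533,0.0],
    [0.534,-0.533,0.0],
    [0.534,-0.533,0.0],
    [0.534,-0.533,0.0],
    [0.534,-0.533,0.0],
    [0.534,-0.533,0.0],
    [0.534,-0.533,0.0],
    [0.534,-0.533,0.0],
    [0.534,-0.533,0.0]
  ],
  "rotation": [
    [0,0,-123.6],
    [0,0,-123.6],
    [0,0,-123.6],
    [0,0,-123.6],
    [0,0,-123.6],
    [0,0,-123.6],
    [0,0,-123.6],
    [0,0,-123.6],
    [0,0,-123.6],
    [0,0,-123.6]
  ],
  "force": 30
}}

```text
time: 1.25
tool_pos: [416.3, -113.2, 250.6]
tcp_rot: [180.0, 0.0, 105.7]
ft_force: [1.0, -0.4, 0.2]
finger_gap: 60.0
grip_force: 0.0
```

```bash
python3 - <<'E'
from h import *
mv(526,115,200,143)
E
```

```text
at [ 416.3 -113.2  250.6] [180.    0.  105.7] -> lin [0.19   0.1674 0.0506] rotz -37.3
```

>>> {"op": "servo_tool", "data": {
  "fingers": [0.06,0.06,0.06,0.06,0.06,0.06,0.06,0.06,0.06,0.06],
  "linear": [
    [0.1886,0.1685,0.0],
    [0.1886,0.1685,0.0],
    [0.1886,0.1685,0.0],
    [0.1886,0.1685,0.0],
    [0.1886,0.1685,0.0],
    [0.1886,0.1685,0.03],
    [0.1886,0.1685,0.08],
    [0.1886,0.1685,0.13],
    [0.1886,0.1685,0.14],
    [0.1886,0.1685,0.14]
  ],
  "rotation": [
    [0,0,-37.3],
    [0,0,-37.3],
    [0,0,-37.3],
    [0,0,-37.3],
    [0,0,-37.3],
    [0,0,-37.3],
    [0,0,-37.3],
    [0,0,-37.3],
    [0,0,-37.3],
    [0,0,-37.3]
  ]
}}

```text
time: 2.25
tool_pos: [526.6, 111.1, 108.5]
tcp_rot: [-179.8, -0.2, 142.7]
ft_force: [-0.7, -0.1, -0.0]
finger_gap: 59.9
grip_force: 0.0
```

```bash
python3 - <<'E'
from h import *
mv(527.5,114,53,143)
w=snap('side')
for c,p,q in blobs(w):
    if 220<p[0]<400 and 180<p[1]<280: print(c,onz(w,*p,46).round(1))
save(w,'s1.png')
E
```

```text
at [526.6 111.1 108.5] [-179.8   -0.2  142.7] -> lin [0.001  0.0028 0.0555] rotz -0.3
red [472.5 175.   46. ]
red [662.2  94.6  46. ]
yellow [706.  128.2  46. ]
blue [470.8 226.   46. ]
blue [528.6 113.1  46. ]
```

View pics/s1.png

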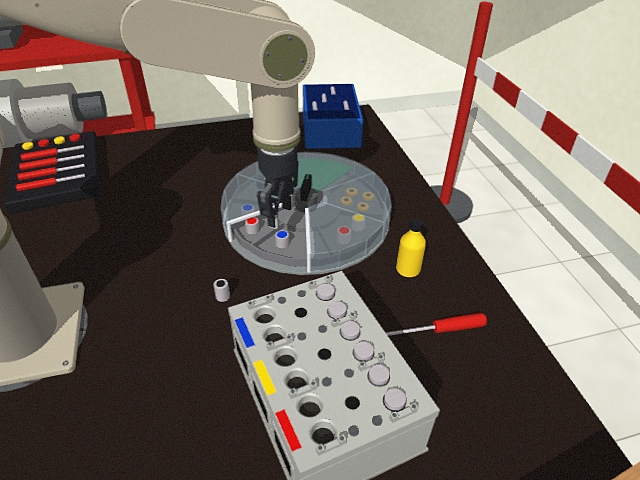

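The gripper hovers over the blue tappet at (282,236). I descend, grip and lift.

>>> {"op": "servo_tool", "data": {
  "fingers": [0.06,0.06,0.02,0.02,0.02,0.02,0.02,0.02,0.02,0.02],
  "linear": [
    [0.001,0.003,0.035],
    [0.001,0.003,0.056],
    [0.001,0.003,0.056],
    [0.001,0.003,0.056],
    [0.001,0.003,0.056],
    [0.001,0.003,0.056],
    [0.001,0.003,0.056],
    [0.001,0.003,0.056],
    [0.001,0.003,0.056],
    [0.001,0.003,0.056]
  ],
  "rotation": [
    [0,0,0],
    [0,0,0],
    [0,0,0],
    [0,0,0],
    [0,0,0],
    [0,0,0],
    [0,0,0],
    [0,0,0],
    [0,0,0],
    [0,0,0]
  ],
  "force": 30
}}

```text
time: 3.3
tool_pos: [531.8, 114.5, 57.5]
tcp_rot: [179.8, 0.2, 142.7]
ft_force: [-1.0, -1.2, 8.5]
finger_gap: 28.1
grip_force: 30.4
```

```bash
python3 - <<'E'
from h import *
mv(449,-182,200,100.2)
mv(445.4,-160.5,200,100.2)
E
```

```text
at [531.8 114.5  57.5] [179.8   0.2 142.7] -> lin [-0.1141 -0.2859 -0.1425] rotz 42.5
at [531.8 114.5  57.5] [179.8   0.2 142.7] -> lin [-0.0982 -0.271  -0.1425] rotz 42.5
```

The gap of 28.1 and the upward force look odd, so I check the picture.

```bash
python3 - <<'E'
from h import *
w=snap('side');t=snap('top')
a=cv2.resize(w['frame'][150:280,215:345],(400,400),interpolation=cv2.INTER_CUBIC);b=cv2.resize(t['frame'][200:310,225:335],(400,400),interpolation=cv2.INTER_CUBIC)
cv2.imwrite('pics/g1.png',np.hstack([a,b])[...,::-1]); q=r.sense(); print(q['ft_force'],q['wrist_torque'],q['tool_pos'],q['tcp_rot'])
E
```

```text
[-0.80205934 -0.41644588  8.10357544] [-0.10691129  0.13392127 -0.02583015] [531.82562822 114.5277054   57.5532118 ] [179.79575068   0.21978561 142.65161266]
```

View pics/g1.png

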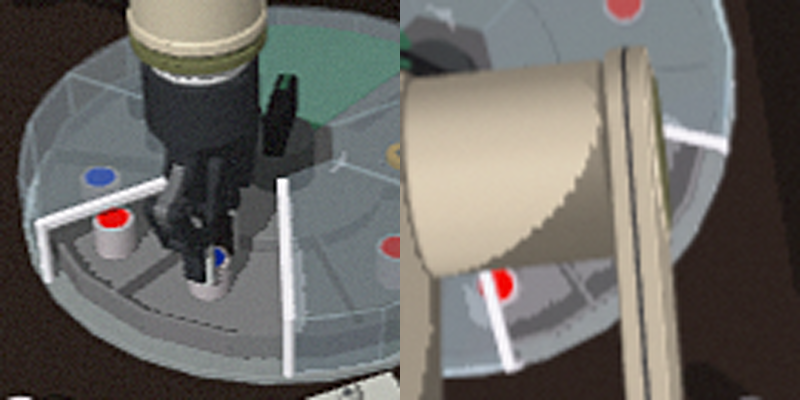

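>>> {"op": "servo_tool", "data": {
  "fingers": [0.06,0.06,0.06,0.06,0.06,0.06,0.06],
  "linear": [
    [0,0,0],
    [0,0,0],
    [0,0,0],
    [0,0,0],
    [0,0,0],
    [0,0,-0.03],
    [0,0,-0.03]
  ],
  "rotation": [
    [0,0,0],
    [0,0,0],
    [0,0,0],
    [0,0,0],
    [0,0,0],
    [0,0,0],
    [0,0,0]
  ]
}}

```text
time: 4.1
tool_pos: [531.7, 114.6, 87.8]
tcp_rot: [179.8, 0.2, 142.7]
ft_force: [1.6, 0.6, 1.4]
finger_gap: 59.7
grip_force: 0.0
```

```bash
python3 - <<'E'
from h import *
w=snap('side'); print(r.sense()['ft_force'],r.sense()['tool_pos'])
for c,p,q in blobs(w):
    if 220<p[0]<400 and 180<p[1]<280: print(c,p,q,onz(w,*p,46).round(1))
p=r.sense()['tool_pos']; print(proj(w,p),proj(w,[p[0],p[1],46]))
a=cv2.resize(w['frame'][150:280,215:345],(600,600),interpolation=cv2.INTER_CUBIC)
cv2.imwrite('pics/g2.png',a[...,::-1])
E
```

```text
[0.20744917 0.37684188 0.06184244] [531.08996668 114.56954424  86.34492199]
red [251.31481481 220.46296296] [246 218  11   6  54] [472.6 174.8  46. ]
red [343.65384615 229.71153846] [339 227  10   7  52] [662.2  94.6  46. ]
yellow [358.02272727 217.29545455] [354 215   9   6  44] [706.  128.2  46. ]
blue [247. 207.] [243 205   9   5  41] [470.6 225.9  46. ]
blue [283.0625     233.33333333] [278 230  10   7  48] [532.  114.5  46. ]
[281.91182293 218.76891683] [282.62828918 233.39529684]
```

View pics/g2.png

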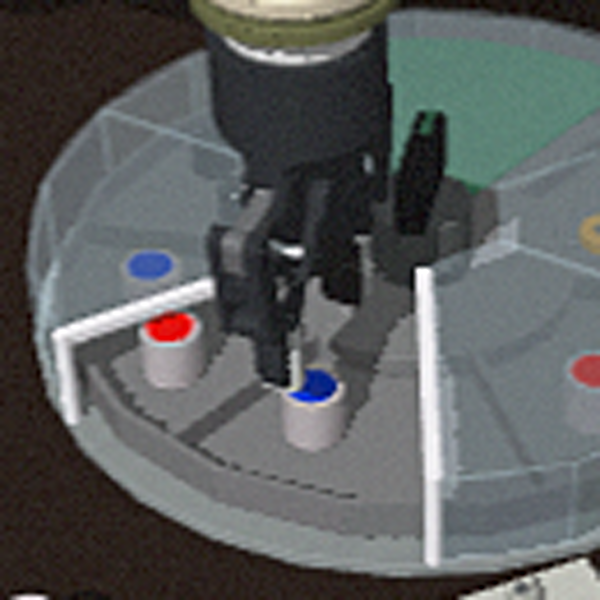

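The tappet sits right under the TCP at (532,114.5), so the grip was centred. The upward force came from the pads swinging forward as they closed. I regrip and lift.

>>> {"op": "servo_tool", "data": {
  "fingers": [0.06,0.06,0.02,0.02,0.02,0.02,0.02,0.02,0.02,0.02],
  "linear": [
    [0,0,0.03],
    [0,0,0.03],
    [0,0,0.03],
    [0,0,0.03],
    [0,0,0.03],
    [0,0,0.03],
    [0,0,0.03],
    [0,0,0.03],
    [0,0,-0.01],
    [0,0,-0.05]
  ],
  "rotation": [
    [0,0,0],
    [0,0,0],
    [0,0,0],
    [0,0,0],
    [0,0,0],
    [0,0,0],
    [0,0,0],
    [0,0,0],
    [0,0,0],
    [0,0,0]
  ]
}}

```text
time: 5.15
tool_pos: [527.6, 114.1, 133.4]
tcp_rot: [-179.8, -0.2, 142.7]
ft_force: [1.6, 0.9, -1.0]
finger_gap: 28.3
grip_force: 29.9
```

```bash
python3 - <<'E'
from h import *
w=snap('side');q=r.sense();print(q['ft_force'],q['tool_pos'],q['finger_gap'])
mv(445.4,-160.5,200,100.2)
a=cv2.resize(w['frame'][130:280,205:355],(600,600),interpolation=cv2.INTER_CUBIC)
cv2.imwrite('pics/g3.png',a[...,::-1])
E
```

```text
[5.32380637 0.31026119 5.15667162] [532.42246882 114.78375602 142.46460205] 28.422111233473355
at [532.4 114.8 142.5] [179.7   0.3 142.7] -> lin [-0.0978 -0.2717 -0.0575] rotz 42.5
```

View pics/g3.png

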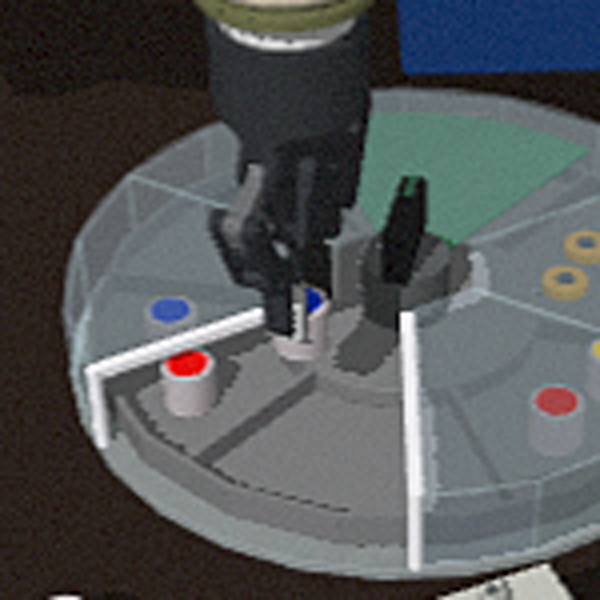

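The tappet is lifted and upright. I carry it above the first blue bore.

>>> {"op": "servo_tool", "data": {
  "fingers": [0.02,0.02,0.02,0.02,0.02,0.02,0.02,0.02,0.02,0.02],
  "linear": [
    [0,0,-0.05],
    [-0.098,-0.272,-0.06],
    [-0.098,-0.272,-0.06],
    [-0.098,-0.272,-0.06],
    [-0.098,-0.272,-0.06],
    [-0.098,-0.272,-0.06],
    [-0.098,-0.272,-0.06],
    [-0.098,-0.272,-0.06],
    [-0.098,-0.272,-0.06],
    [-0.098,-0.272,-0.06]
  ],
  "rotation": [
    [0,0,0],
    [0,0,42.5],
    [0,0,42.5],
    [0,0,42.5],
    [0,0,42.5],
    [0,0,42.5],
    [0,0,42.5],
    [0,0,42.5],
    [0,0,42.5],
    [0,0,42.5]
  ]
}}

```text
time: 6.2
tool_pos: [442.4, -160.5, 194.1]
tcp_rot: [-180.0, -0.0, 100.2]
ft_force: [0.1, -0.2, -0.5]
finger_gap: 28.2
grip_force: 30.0
```

>>> {"op": "servo_tool", "data": {
  "fingers": [0.02,0.02,0.02,0.02],
  "linear": [
    [0,0,0],
    [0,0,0],
    [0,0,0],
    [0,0,0]
  ],
  "rotation": [
    [0,0,0],
    [0,0,0],
    [0,0,0],
    [0,0,0]
  ]
}}

```text
time: 6.6
tool_pos: [442.5, -160.8, 194.3]
tcp_rot: [180.0, -0.0, 100.2]
ft_force: [-1.0, 1.3, -0.6]
finger_gap: 28.2
grip_force: 30.0
```

```bash
python3 - <<'E'
from h import *
mv(445.4,-160.5,200,100.2)
w=snap('side')
a=cv2.resize(w['frame'][230:380,200:350],(600,600),interpolation=cv2.INTER_CUBIC)
cv2.imwrite('pics/g4.png',a[...,::-1])
mv(445.4,-160.5,200,100.2)
E
```

```text
at [ 442.5 -160.8  194.3] [180.   -0.  100.2] -> lin [-0.0002  0.0029 -0.0057] rotz 0.0
at [ 442.4 -161.   194.3] [-180.    -0.   100.2] -> lin [-0.0001  0.003  -0.0057] rotz 0.0
```

>>> {"op": "servo_tool", "data": {
  "fingers": [0.02,0.02,0.02,0.02,0.02,0.02,0.02,0.02,0.02,0.02],
  "linear": [
    [0,0.003,0],
    [0,0.003,0.02],
    [0,0.003,0.03],
    [0,0.003,0.034],
    [0,0.003,0.037],
    [0,0.003,0.04],
    [0,0.003,0.042],
    [0,0.003,0.043],
    [0,0.003,0.044],
    [0,0.003,0.044]
  ],
  "rotation": [
    [0,0,0],
    [0,0,0],
    [0,0,0],
    [0,0,0],
    [0,0,0],
    [0,0,0],
    [0,0,0],
    [0,0,0],
    [0,0,0],
    [0,0,0]
  ]
}}

```text
time: 7.65
tool_pos: [445.3, -160.8, 150.4]
tcp_rot: [180.0, 0.0, 100.2]
ft_force: [-0.2, -0.6, -0.6]
finger_gap: 28.6
grip_force: 30.0
```

```bash
python3 - <<'E'
from h import *
w=snap('side')
a=cv2.resize(w['frame'][230:380,200:350],(600,600),interpolation=cv2.INTER_CUBIC)
cv2.imwrite('pics/g4.png',a[...,::-1])
E
```

```text
(no output)
```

View pics/g4.png

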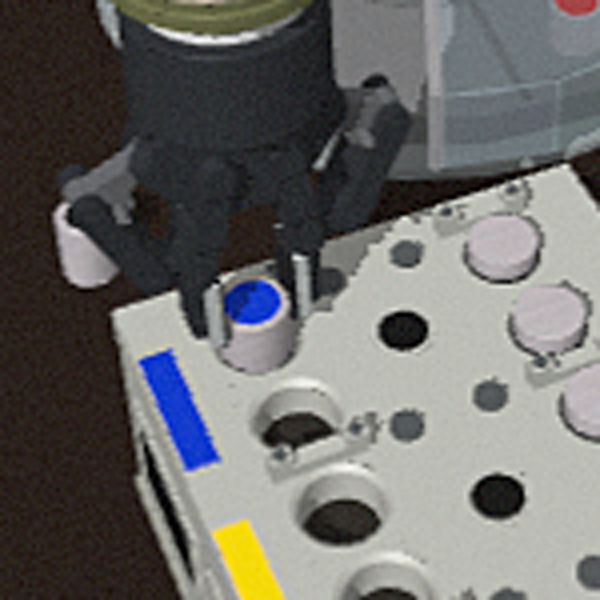

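The tappet is over the bore and starting to enter, with the pads holding it upright. I go further down.

>>> {"op": "servo_tool", "data": {
  "fingers": [0.02,0.02,0.02,0.02,0.02,0.02,0.02],
  "linear": [
    [0,0,0.002],
    [0,0,0.004],
    [0,0,0.006],
    [0,0,0.008],
    [0,0,0.009],
    [0,0,0.009],
    [0,0,0.009]
  ],
  "rotation": [
    [0,0,0],
    [0,0,0],
    [0,0,0],
    [0,0,0],
    [0,0,0],
    [0,0,0],
    [0,0,0]
  ]
}}

```text
time: 8.4
tool_pos: [445.2, -160.8, 141.3]
tcp_rot: [-180.0, -0.0, 100.2]
ft_force: [0.5, 0.2, -0.9]
finger_gap: 28.3
grip_force: 30.0
```

>>> {"op": "servo_tool", "data": {
  "fingers": [0.02,0.02,0.02,0.045,0.05,0.05,0.05,0.05,0.05,0.05],
  "linear": [
    [0,0,0.001],
    [0,0,0.002],
    [0,0,0.002],
    [0,0,0.002],
    [0,0,0.002],
    [0,0,0.002],
    [0,0,-0.03],
    [0,0,-0.06],
    [0,0,-0.06],
    [0,0,-0.06]
  ],
  "rotation": [
    [0,0,0],
    [0,0,0],
    [0,0,0],
    [0,0,0],
    [0,0,0],
    [0,0,0],
    [0,0,0],
    [0,0,0],
    [0,0,0],
    [0,0,0]
  ]
}}

```text
time: 9.4
tool_pos: [445.8, -161.1, 202.2]
tcp_rot: [179.9, 0.1, 100.2]
ft_force: [-0.2, -1.3, -0.4]
finger_gap: 50.0
grip_force: 0.0
```

```bash
python3 - <<'E'
from h import *
w=snap('side')
for c,p,q in blobs(w):
    if 200<p[0]<400 and 180<p[1]<480: print(c,p.round(1),q[4],onz(w,*p,46).round(1),onz(w,*p,130).round(1))
mv(605,219,180,65)
a=cv2.resize(w['frame'][265:415,215:365],(400,400),interpolation=cv2.INTER_CUBIC)
b=cv2.resize(w['frame'][140:290,215:365],(400,400),interpolation=cv2.INTER_CUBIC)
cv2.imwrite('pics/g5.png',np.hstack([a,b])[...,::-1])
E
```

```text
red [343.7 229.7] 52 [662.2  94.6  46. ] [ 6.296e+02 -4.000e-01  1.300e+02]
red [287.8 429.9] 435 [ 447.4 -329.2   46. ] [ 440.6 -373.2  130. ]
yellow [358.  217.2] 44 [706.1 128.3  46. ] [668.2  29.3 130. ]
yellow [264.3 377.1] 347 [ 429.6 -230.4   46. ] [ 425.  -286.3  130. ]
blue [263.  309.9] 120 [452.7 -88.5  46. ] [ 445.3 -161.5  130. ]
blue [244.2 332.1] 263 [ 411.5 -131.1   46. ] [ 409.1 -199.   130. ]
at [ 445.2 -160.8  201. ] [-180.    -0.   100.2] -> lin [0.3457 0.2243 0.021 ] rotz 35.2
```

View pics/g5.png

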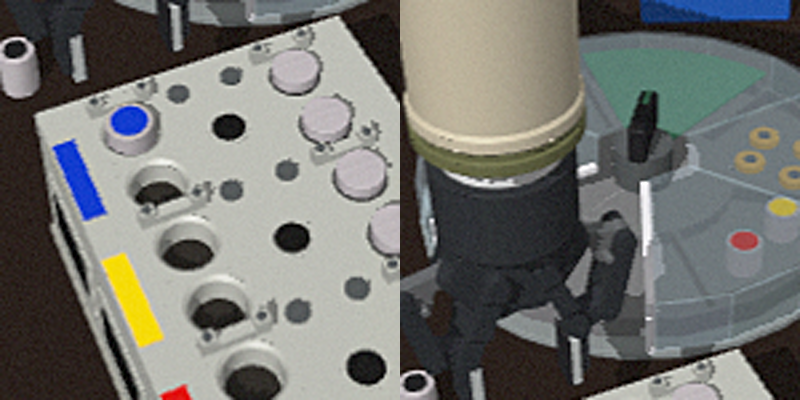

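The blue tappet is home at (445.3,-161.5), top at 130 mm. Now I go to the tray grip; bar yaw is about 65°.

>>> {"op": "servo_tool", "data": {
  "fingers": [0.06,0.06,0.06,0.06,0.06,0.06,0.06,0.06,0.06,0.06],
  "linear": [
    [0.345,0.2245,0.02],
    [0.345,0.2245,0.02],
    [0.345,0.2245,0.02],
    [0.345,0.2245,0.02],
    [0.345,0.2245,0.02],
    [0.345,0.2245,0.02],
    [0.345,0.2245,0.02],
    [0.345,0.2245,0.02],
    [0.345,0.2245,0.02],
    [0.345,0.2245,0.02]
  ],
  "rotation": [
    [0,0,35.2],
    [0,0,35.2],
    [0,0,35.2],
    [0,0,35.2],
    [0,0,35.2],
    [0,0,35.2],
    [0,0,35.2],
    [0,0,35.2],
    [0,0,35.2],
    [0,0,35.2]
  ]
}}

```text
time: 10.45
tool_pos: [604.6, 222.7, 178.0]
tcp_rot: [-179.8, 0.1, 65.2]
ft_force: [-0.8, -0.1, -0.7]
finger_gap: 60.3
grip_force: 0.0
```

>>> {"op": "servo_tool", "data": {
  "fingers": [0.06,0.06,0.06,0.06],
  "linear": [
    [0,0,0.0],
    [0,0,0.03],
    [0,0,0.04],
    [0,0,0.04]
  ],
  "rotation": [
    [0,0,0],
    [0,0,0],
    [0,0,0],
    [0,0,0]
  ]
}}

```text
time: 10.85
tool_pos: [603.2, 216.7, 138.2]
tcp_rot: [-179.7, 0.2, 64.9]
ft_force: [-0.2, -1.0, -0.2]
finger_gap: 60.0
grip_force: 0.0
```

```bash
python3 - <<'E'
from h import *
mv(605,218,92,65)
w=snap('side')
for c,p,q in blobs(w,10):
    if 220<p[0]<400 and 150<p[1]<280: print(c,p.round(1),q,onz(w,*p,46).round(1),onz(w,*p,102).round(1))
E
```

```text
at [603.2 216.7 138.2] [-179.7    0.2   64.9] -> lin [0.002  0.0011 0.0462] rotz -0.1
red [251.3 220.5] [246 218  11   6  54] [472.6 174.8  46. ] [466.  105.1 102. ]
red [343.7 229.7] [339 227  10   7  52] [662.2  94.6  46. ] [640.5  31.2 102. ]
yellow [358.  217.3] [354 215   9   6  44] [706.  128.2  46. ] [680.8  62.2 102. ]
blue [247.  207.1] [243 205   9   6  42] [470.5 225.6  46. ] [464.1 151.8 102. ]
```

Descend, grip the bar, then turn +39° (tool z −39).

>>> {"op": "servo_tool", "data": {
  "fingers": [0.06,0.06,0.0,0.0,0.0,0.0,0.0,0.0,0.0,0.0],
  "linear": [
    [0.002,0.001,0.03],
    [0.002,0.001,0.046],
    [0.002,0.001,0.046],
    [0.002,0.001,0.046],
    [0.002,0.001,0.046],
    [0.002,0.001,0.046],
    [0.002,0.001,0.046],
    [0.002,0.001,0.046],
    [0.002,0.001,0.046],
    [0.002,0.001,0.046]
  ],
  "rotation": [
    [0,0,0],
    [0,0,0],
    [0,0,0],
    [0,0,0],
    [0,0,0],
    [0,0,0],
    [0,0,0],
    [0,0,0],
    [0,0,0],
    [0,0,0]
  ],
  "force": 25
}}

```text
time: 11.9
tool_pos: [608.4, 219.7, 97.0]
tcp_rot: [179.9, -0.1, 64.9]
ft_force: [2.7, -1.9, 5.5]
finger_gap: 15.6
grip_force: 28.7
```

>>> {"op": "servo_tool", "data": {
  "fingers": [0,0,0,0,0,0,0,0,0,0],
  "linear": [
    [0,0,0],
    [0,0,0],
    [0,0,0],
    [0,0,0],
    [0,0,0],
    [0,0,0],
    [0,0,0],
    [0,0,0],
    [0,0,0],
    [0,0,0]
  ],
  "rotation": [
    [0,0,-5],
    [0,0,-10],
    [0,0,-15],
    [0,0,-20],
    [0,0,-25],
    [0,0,-30],
    [0,0,-35],
    [0,0,-39],
    [0,0,-39],
    [0,0,-39]
  ]
}}

```text
time: 12.9
tool_pos: [606.6, 219.8, 97.0]
tcp_rot: [-179.9, -0.0, 104.0]
ft_force: [-8.1, -3.9, 13.2]
finger_gap: 15.3
grip_force: 29.8
```

>>> {"op": "servo_tool", "data": {
  "fingers": [0.06,0.06,0.06,0.06,0.06,0.06,0.06,0.06],
  "linear": [
    [0,0,0],
    [0,0,0],
    [0,0,0],
    [0,0,0],
    [0,0,-0.03],
    [0,0,-0.06],
    [0,0,-0.06],
    [0,0,-0.06]
  ],
  "rotation": [
    [0,0,0],
    [0,0,0],
    [0,0,0],
    [0,0,0],
    [0,0,0],
    [0,0,0],
    [0,0,0],
    [0,0,0]
  ]
}}

```text
time: 13.7
tool_pos: [607.9, 220.0, 156.4]
tcp_rot: [179.9, -0.0, 104.0]
ft_force: [-0.4, -0.3, -0.5]
finger_gap: 60.3
grip_force: 0.0
```

```bash
cat > look.py <<'E'
from h import *
A=np.array([607,217])
for n in('side','top'):
    w=snap(n)
    for c,p,q in blobs(w,20):
        X=onz(w,*p,46)[:2]; d=X-A; 
        if np.hypot(*d)<185: print(n,c,q[4],X.round(1),'r',np.hypot(*d).round(),'ang',(np.degrees(np.arctan2(d[1],d[0]))%360).round(1))
        X=onz(w,*p,130)[:2]
        if 435<X[0]<500 and -400<X[1]<-140 and q[4]>60 and q[4]<170: print(n,'bore',c,X.round(1))
E
python3 look.py
```

```text
side red 41 [726.8 155.2] r 135.0 ang 332.7
side red 61 [527.4 100.2] r 141.0 ang 235.7
side yellow 39 [739.9 210.1] r 133.0 ang 357.0
side blue 54 [474.4 157.9] r 145.0 ang 204.0
side bore blue [ 445.3 -161.5]
top red 54 [724.4 156.3] r 132.0 ang 332.6
top red 70 [525.1 102.2] r 141.0 ang 234.5
top yellow 57 [737.4 210.8] r 131.0 ang 357.3
top blue 68 [472.4 159.4] r 146.0 ang 203.2
top bore blue [ 443.1 -160. ]
```

Blue sits near the window edge (203° against an edge at 197°), so it was probably knocked. I turn the tray 10° more.

>>> {"op": "servo_tool", "data": {
  "fingers": [0.05,0.05,0.0,0.0,0.0,0.0,0.0,0.0,0.0,0.0],
  "linear": [
    [-0.002,-0.001,0.035],
    [-0.002,-0.001,0.06],
    [-0.002,-0.001,0.06],
    [-0.002,-0.001,0.06],
    [-0.002,-0.001,0.06],
    [-0.002,-0.001,0.06],
    [-0.002,-0.001,0.06],
    [-0.002,-0.001,0.06],
    [-0.002,-0.001,0.06],
    [-0.002,-0.001,0.06]
  ],
  "rotation": [
    [0,0,0],
    [0,0,0],
    [0,0,0],
    [0,0,0],
    [0,0,0],
    [0,0,0],
    [0,0,0],
    [0,0,-4],
    [0,0,-8],
    [0,0,-10]
  ]
}}

```text
time: 14.8
tool_pos: [607.0, 217.7, 95.6]
tcp_rot: [180.0, 0.0, 114.1]
ft_force: [4.3, 1.4, -10.4]
finger_gap: 15.4
grip_force: 31.2
```

>>> {"op": "servo_tool", "data": {
  "fingers": [0,0.06,0.06,0.06,0.06,0.06,0.06,0.06,0.06],
  "linear": [
    [0,0,0],
    [0,0,0],
    [0,0,0],
    [0,0,0],
    [0,0,0],
    [0,0,-0.03],
    [0,0,-0.06],
    [0,0,-0.06],
    [0,0,-0.06]
  ],
  "rotation": [
    [0,0,0],
    [0,0,0],
    [0,0,0],
    [0,0,0],
    [0,0,0],
    [0,0,0],
    [0,0,0],
    [0,0,0],
    [0,0,0]
  ]
}}

```text
time: 15.7
tool_pos: [607.5, 217.8, 156.9]
tcp_rot: [179.8, 0.0, 113.9]
ft_force: [-0.5, -0.2, 0.3]
finger_gap: 59.9
grip_force: 0.0
```

```bash
python3 look.py; python3 -c "
from h import *
mv(490,131,150,126)"
```

```text
side red 40 [735.2 175.3] r 135.0 ang 342.0
side red 60 [547.6  88.9] r 141.0 ang 245.1
side yellow 38 [739.6 231.9] r 133.0 ang 6.4
side green 24 [582.6 251.9] r 43.0 ang 124.9
side blue 57 [486.2 136.9] r 145.0 ang 213.6
side bore blue [ 445.3 -161.5]
top red 54 [732.3 176.8] r 132.0 ang 342.2
top red 70 [545.4  90.7] r 141.0 ang 244.0
top yellow 55 [736.5 232.5] r 130.0 ang 6.8
top blue 70 [483.8 138. ] r 146.0 ang 212.7
top bore blue [ 443.2 -159.9]
at [606.1 217.4 154.4] [-179.9   -0.   114. ] -> lin [-0.0319 -0.1412  0.0044] rotz -12.0
```

>>> {"op": "servo_tool", "data": {
  "fingers": [0.05,0.05,0.05,0.05,0.05,0.05,0.05,0.05],
  "linear": [
    [-0.0248,-0.1423,0],
    [-0.0248,-0.1423,0],
    [-0.0248,-0.1423,0],
    [-0.0248,-0.1423,0],
    [-0.0248,-0.1423,0.04],
    [-0.0248,-0.1423,0.044],
    [-0.0248,-0.1423,0.044],
    [-0.0248,-0.1423,0.044]
  ],
  "rotation": [
    [0,0,-9.6],
    [0,0,-9.6],
    [0,0,-9.6],
    [0,0,-9.6],
    [0,0,-9.6],
    [0,0,-9.6],
    [0,0,-9.6],
    [0,0,-9.6]
  ]
}}

```text
time: 16.6
tool_pos: [487.3, 137.4, 112.1]
tcp_rot: [180.0, 0.0, 123.6]
ft_force: [0.3, -1.3, 0.5]
finger_gap: 50.0
grip_force: 0.0
```

```bash
python3 -c "
from h import *
mv(486.2,136.9,53,123.6)"
```

```text
at [487.3 137.4 112.1] [180.    0.  123.6] -> lin [ 0.0002 -0.0012  0.0591] rotz -0.0
```

>>> {"op": "servo_tool", "data": {
  "fingers": [0.05,0.05,0.05,0.02,0.02,0.02,0.02,0.02,0.02,0.02],
  "linear": [
    [0,-0.001,0.035],
    [0,-0.001,0.057],
    [0,-0.001,0.057],
    [0,-0.001,0.057],
    [0,-0.001,0.057],
    [0,-0.001,0.057],
    [0,-0.001,0.057],
    [0,-0.001,0.057],
    [0,-0.001,0.057],
    [0,-0.001,0.057]
  ],
  "rotation": [
    [0,0,0],
    [0,0,0],
    [0,0,0],
    [0,0,0],
    [0,0,0],
    [0,0,0],
    [0,0,0],
    [0,0,0],
    [0,0,0],
    [0,0,0]
  ],
  "force": 30
}}

```text
time: 17.6
tool_pos: [487.5, 136.9, 56.3]
tcp_rot: [179.8, 0.1, 123.6]
ft_force: [-0.7, 1.1, 7.0]
finger_gap: 28.6
grip_force: 30.3
```

```bash
python3 -c "
from h import *
mv(453.5,-203.8,200,100.2)"
```

```text
at [487.5 136.9  56.3] [1.798e+02 1.000e-01 1.236e+02] -> lin [-0.2651 -0.2167 -0.1437] rotz 23.4
```

>>> {"op": "servo_tool", "data": {
  "fingers": [0.02,0.02,0.02,0.02,0.02,0.02,0.02,0.02,0.02,0.02],
  "linear": [
    [0,0,-0.04],
    [0,0,-0.09],
    [-0.265,-0.217,-0.144],
    [-0.265,-0.217,-0.144],
    [-0.265,-0.217,-0.144],
    [-0.265,-0.217,-0.144],
    [-0.265,-0.217,-0.144],
    [-0.265,-0.217,-0.144],
    [-0.265,-0.217,-0.144],
    [-0.265,-0.217,-0.144]
  ],
  "rotation": [
    [0,0,0],
    [0,0,0],
    [0,0,23.4],
    [0,0,23.4],
    [0,0,23.4],
    [0,0,23.4],
    [0,0,23.4],
    [0,0,23.4],
    [0,0,23.4],
    [0,0,23.4]
  ]
}}

```text
time: 18.6
tool_pos: [451.1, -209.7, 200.4]
tcp_rot: [179.9, 0.2, 99.8]
ft_force: [-0.1, 0.6, -0.6]
finger_gap: 28.2
grip_force: 29.9
```

>>> {"op": "servo_tool", "data": {
  "fingers": [0.02,0.02,0.02,0.02],
  "linear": [
    [0,0,0],
    [0,0,0],
    [0,0,0],
    [0,0,0]
  ],
  "rotation": [
    [0,0,0],
    [0,0,0],
    [0,0,0],
    [0,0,0]
  ]
}}

```text
time: 19.0
tool_pos: [451.6, -202.9, 198.1]
tcp_rot: [-180.0, -0.0, 100.3]
ft_force: [0.2, 0.8, -0.7]
finger_gap: 28.2
grip_force: 29.9
```

```bash
python3 -c "
from h import *
mv(453.5,-204,140,100.2)"
```

```text
at [ 451.6 -202.9  198.1] [-180.    -0.   100.3] -> lin [-0.0014  0.0016  0.0581] rotz 0.1
```

>>> {"op": "servo_tool", "data": {
  "fingers": [0.02,0.02,0.02,0.02,0.02,0.02,0.02,0.02,0.02,0.02],
  "linear": [
    [-0.0014,0.0017,0.0],
    [-0.0014,0.0017,0.02],
    [-0.0014,0.0017,0.035],
    [-0.0014,0.0017,0.039],
    [-0.0014,0.0017,0.043],
    [-0.0014,0.0017,0.047],
    [-0.0014,0.0017,0.051],
    [-0.0014,0.0017,0.055],
    [-0.0014,0.0017,0.058],
    [-0.0014,0.0017,0.058]
  ],
  "rotation": [
    [0,0,0],
    [0,0,0],
    [0,0,0],
    [0,0,0],
    [0,0,0],
    [0,0,0],
    [0,0,0],
    [0,0,0],
    [0,0,0],
    [0,0,0]
  ]
}}

```text
time: 20.0
tool_pos: [453.5, -205.4, 140.5]
tcp_rot: [180.0, 0.0, 100.2]
ft_force: [0.5, 0.2, 0.5]
finger_gap: 28.1
grip_force: 29.9
```

>>> {"op": "servo_tool", "data": {
  "fingers": [0.045,0.05,0.05,0.05,0.05,0.05,0.05,0.05],
  "linear": [
    [0,0,0.0],
    [0,0,0.0],
    [0,0,0.0],
    [0,0,0.0],
    [0,0,-0.03],
    [0,0,-0.06],
    [0,0,-0.06],
    [0,0,-0.06]
  ],
  "rotation": [
    [0,0,0],
    [0,0,0],
    [0,0,0],
    [0,0,0],
    [0,0,0],
    [0,0,0],
    [0,0,0],
    [0,0,0]
  ]
}}

```text
time: 20.8
tool_pos: [454.0, -205.6, 201.1]
tcp_rot: [179.9, 0.1, 100.2]
ft_force: [0.4, -0.5, -0.7]
finger_gap: 50.1
grip_force: 0.0
```

```bash
python3 look.py; python3 -c "
from h import *
mv(547.6,88.9,150,155)"
```

```text
side red 39 [735.1 175.6] r 135.0 ang 342.1
side yellow 38 [739.6 231.9] r 133.0 ang 6.4
side bore blue [ 445.6 -161.4]
side bore blue [ 453.2 -205.1]
top red 54 [732.3 176.8] r 132.0 ang 342.2
top red 71 [545.4  90.5] r 141.0 ang 244.0
top yellow 55 [736.5 232.5] r 130.0 ang 6.8
top green 36 [582.7 247. ] r 39.0 ang 129.0
top bore blue [ 443.4 -159.9]
at [ 452.9 -205.   199.2] [-1.799e+02 -1.000e-01  1.002e+02] -> lin [0.2726 0.1451 0.0492] rotz -54.8
```

Both blues are home. Next is the red at (547.6,88.9).

>>> {"op": "servo_tool", "data": {
  "fingers": [0.05,0.05,0.05,0.05,0.05,0.05,0.05,0.05,0.05,0.05],
  "linear": [
    [0.2726,0.1451,0.0],
    [0.2726,0.1451,0.0],
    [0.2726,0.1451,0.0],
    [0.2726,0.1451,0.0],
    [0.2726,0.1451,0.02],
    [0.2726,0.1451,0.049],
    [0.2726,0.1451,0.049],
    [0.2726,0.1451,0.049],
    [0.2726,0.1451,0.09],
    [0.2726,0.1451,0.09]
  ],
  "rotation": [
    [0,0,-54.8],
    [0,0,-54.8],
    [0,0,-54.8],
    [0,0,-54.8],
    [0,0,-54.8],
    [0,0,-54.8],
    [0,0,-54.8],
    [0,0,-54.8],
    [0,0,-54.8],
    [0,0,-54.8]
  ]
}}

```text
time: 21.9
tool_pos: [544.1, 87.7, 104.8]
tcp_rot: [-179.7, -0.5, 154.9]
ft_force: [-1.8, -0.2, -0.8]
finger_gap: 49.8
grip_force: 0.0
```

>>> {"op": "servo_tool", "data": {
  "fingers": [0.05,0.05,0.05],
  "linear": [
    [0,0,0],
    [0,0,0],
    [0,0,0]
  ],
  "rotation": [
    [0,0,0],
    [0,0,0],
    [0,0,0]
  ]
}}

```text
time: 22.2
tool_pos: [549.4, 88.2, 112.4]
tcp_rot: [179.9, 0.2, 154.9]
ft_force: [0.1, -0.8, 0.2]
finger_gap: 50.2
grip_force: 0.0
```

```bash
python3 look.py|grep 'side red'; python3 -c "
from h import *
mv(547.6,88.9,54,155)"
```

```text
side red 39 [735.1 175.6] r 135.0 ang 342.1
side red 61 [547.7  88.8] r 141.0 ang 245.2
at [549.1  88.4 111.9] [1.799e+02 1.000e-01 1.549e+02] -> lin [ 0.0016 -0.0002  0.0579] rotz -0.1
```

>>> {"op": "servo_tool", "data": {
  "fingers": [0.05,0.05,0.05,0.02,0.02,0.02,0.02,0.02,0.02,0.02],
  "linear": [
    [0.0015,0,0.035],
    [0.0015,0,0.057],
    [0.0015,0,0.057],
    [0.0015,0,0.057],
    [0.0015,0,0.057],
    [0.0015,0,0.057],
    [0.0015,0,0.057],
    [0.0015,0,0.057],
    [0.0015,0,0.057],
    [0.0015,0,0.057]
  ],
  "rotation": [
    [0,0,0],
    [0,0,0],
    [0,0,0],
    [0,0,0],
    [0,0,0],
    [0,0,0],
    [0,0,0],
    [0,0,0],
    [0,0,0],
    [0,0,0]
  ]
}}

```text
time: 23.3
tool_pos: [548.1, 89.3, 55.0]
tcp_rot: [179.9, 0.1, 155.0]
ft_force: [-0.5, -1.4, 6.7]
finger_gap: 28.3
grip_force: 30.2
```

```bash
python3 -c "
from h import *
mv(477.7,-338.2,200,100.2)"
```

```text
at [548.1  89.3  55. ] [1.799e+02 1.000e-01 1.550e+02] -> lin [-0.1172 -0.4172 -0.145 ] rotz 54.8
```

>>> {"op": "servo_tool", "data": {
  "fingers": [0.02,0.02,0.02,0.02,0.02,0.02,0.02,0.02,0.02,0.02],
  "linear": [
    [0,0,-0.04],
    [0,0,-0.09],
    [-0.117,-0.417,-0.145],
    [-0.117,-0.417,-0.145],
    [-0.117,-0.417,-0.145],
    [-0.117,-0.417,-0.145],
    [-0.117,-0.417,-0.145],
    [-0.117,-0.417,-0.145],
    [-0.117,-0.417,-0.145],
    [-0.117,-0.417,-0.145]
  ],
  "rotation": [
    [0,0,0],
    [0,0,0],
    [0,0,54.8],
    [0,0,54.8],
    [0,0,54.8],
    [0,0,54.8],
    [0,0,54.8],
    [0,0,54.8],
    [0,0,54.8],
    [0,0,54.8]
  ]
}}

```text
time: 24.3
tool_pos: [481.5, -304.2, 194.3]
tcp_rot: [180.0, 0.0, 100.0]
ft_force: [0.6, 0.5, 0.2]
finger_gap: 28.3
grip_force: 30.1
```

```bash
python3 -c "
from h import *
mv(477.7,-338.2,197,100.2)"
```

```text
at [ 481.5 -304.2  194.3] [180.   0. 100.] -> lin [-0.0328 -0.0096 -0.0027] rotz -0.2
```

>>> {"op": "servo_tool", "data": {
  "fingers": [0.02,0.02,0.02,0.02],
  "linear": [
    [-0.025,0,0],
    [-0.025,0,0],
    [-0.025,0,0],
    [-0.025,0,0]
  ],
  "rotation": [
    [0,0,0],
    [0,0,0],
    [0,0,0],
    [0,0,0]
  ]
}}

```text
time: 24.7
tool_pos: [486.6, -325.7, 193.4]
tcp_rot: [-180.0, -0.1, 100.2]
ft_force: [0.1, 0.7, -0.5]
finger_gap: 28.4
grip_force: 30.1
```

```bash
python3 -c "
from h import *
mv(477.7,-338.2,141,100.2)"
```

```text
at [ 486.6 -325.7  193.4] [-1.800e+02 -1.000e-01  1.002e+02] -> lin [-0.0108 -0.011   0.0524] rotz 0.0
```

>>> {"op": "servo_tool", "data": {
  "fingers": [0.02,0.02,0.02,0.02,0.02],
  "linear": [
    [-0.0108,-0.011,0],
    [-0.0108,-0.011,0.02],
    [-0.0108,-0.011,0.025],
    [-0.0108,-0.011,0.025],
    [-0.0108,-0.011,0.025]
  ],
  "rotation": [
    [0,0,0],
    [0,0,0],
    [0,0,0],
    [0,0,0],
    [0,0,0]
  ]
}}

```text
time: 25.2
tool_pos: [477.7, -339.2, 169.1]
tcp_rot: [-180.0, -0.0, 100.2]
ft_force: [1.0, 0.6, -0.2]
finger_gap: 28.3
grip_force: 30.1
```

```bash
python3 -c "
from h import *
mv(477.7,-338.2,141,100.2)"
```

```text
at [ 477.7 -339.2  169.1] [-180.    -0.   100.2] -> lin [0.001  0.0001 0.0281] rotz -0.0
```

>>> {"op": "servo_tool", "data": {
  "fingers": [0.02,0.02,0.02,0.02,0.02,0.02,0.02,0.02,0.02],
  "linear": [
    [0.001,0,0.005],
    [0.001,0,0.009],
    [0.001,0,0.013],
    [0.001,0,0.016],
    [0.001,0,0.019],
    [0.001,0,0.022],
    [0.001,0,0.025],
    [0.001,0,0.028],
    [0.001,0,0.028]
  ],
  "rotation": [
    [0,0,0],
    [0,0,0],
    [0,0,0],
    [0,0,0],
    [0,0,0],
    [0,0,0],
    [0,0,0],
    [0,0,0],
    [0,0,0]
  ]
}}

```text
time: 26.1
tool_pos: [477.3, -338.2, 140.1]
tcp_rot: [-180.0, -0.0, 100.2]
ft_force: [-0.8, 1.6, -0.5]
finger_gap: 28.5
grip_force: 30.1
```

>>> {"op": "servo_tool", "data": {
  "fingers": [0.045,0.05,0.05,0.05,0.05,0.05,0.05,0.05],
  "linear": [
    [0,0,0.0],
    [0,0,0.0],
    [0,0,0.0],
    [0,0,0.0],
    [0,0,-0.03],
    [0,0,-0.06],
    [0,0,-0.06],
    [0,0,-0.06]
  ],
  "rotation": [
    [0,0,0],
    [0,0,0],
    [0,0,0],
    [0,0,0],
    [0,0,0],
    [0,0,0],
    [0,0,0],
    [0,0,0]
  ]
}}

```text
time: 26.9
tool_pos: [478.1, -338.9, 201.9]
tcp_rot: [179.9, 0.1, 100.2]
ft_force: [-0.3, -0.1, -0.5]
finger_gap: 50.1
grip_force: 0.0
```

```bash
python3 look.py; python3 -c "
from h import *
mv(607,217.5,160,114)"
```

```text
side red 38 [735.  175.9] r 134.0 ang 342.2
side yellow 30 [741.4 230.9] r 135.0 ang 5.9
side bore blue [ 445.3 -161.5]
side bore blue [ 450.4 -203.6]
top red 56 [732.6 176.6] r 132.0 ang 342.2
top bore red [ 475.2 -337.4]
top bore red [ 435.  -345.6]
top yellow 55 [736.7 232.8] r 131.0 ang 7.0
top green 36 [582.2 247.1] r 39.0 ang 129.5
top bore blue [ 451.6 -203.8]
top bore blue [ 443.2 -159.9]
at [ 477.1 -338.1  199.6] [-1.799e+02 -1.000e-01  1.002e+02] -> lin [0.5239 0.2259 0.0396] rotz -13.8
```

The red is home. Now back to the grip.

>>> {"op": "servo_tool", "data": {
  "fingers": [0.05,0.05,0.05,0.05,0.05,0.05,0.05,0.05,0.05,0.05],
  "linear": [
    [0.045,0.019,0],
    [0.09,0.039,0],
    [0.135,0.058,0],
    [0.18,0.078,0],
    [0.225,0.097,0],
    [0.27,0.116,0],
    [0.315,0.136,0],
    [0.36,0.155,0],
    [0.405,0.175,0],
    [0.45,0.194,0]
  ],
  "rotation": [
    [0,0,0],
    [0,0,-3],
    [0,0,-6],
    [0,0,-9],
    [0,0,-12],
    [0,0,-13.8],
    [0,0,-13.8],
    [0,0,-13.8],
    [0,0,-13.8],
    [0,0,-13.8]
  ]
}}

```text
time: 28.0
tool_pos: [588.4, 140.7, 199.0]
tcp_rot: [-179.9, -0.0, 114.0]
ft_force: [0.8, -0.9, -0.9]
finger_gap: 50.1
grip_force: 0.0
```

>>> {"op": "servo_tool", "data": {
  "fingers": [0.05,0.05,0.05],
  "linear": [
    [0,0,0],
    [0,0,0],
    [0,0,0]
  ],
  "rotation": [
    [0,0,0],
    [0,0,0],
    [0,0,0]
  ]
}}

```text
time: 28.3
tool_pos: [588.5, 137.9, 199.5]
tcp_rot: [-179.9, -0.0, 113.9]
ft_force: [1.5, -0.1, -0.6]
finger_gap: 50.0
grip_force: 0.0
```

```bash
python3 -c "
from h import *
mv(607,217.5,155,114)"
```

```text
at [588.5 137.9 199.5] [-179.9   -0.   113.9] -> lin [0.0653 0.0493 0.0445] rotz -0.1
```

>>> {"op": "servo_tool", "data": {
  "fingers": [0.05,0.05,0.05,0.05,0.05,0.05,0.0,0.0,0.0,0.0],
  "linear": [
    [0.04,0.03,0],
    [0.0653,0.0493,0.01],
    [0.0653,0.0493,0.045],
    [0.0653,0.0493,0.07],
    [0.0653,0.0493,0.103],
    [0.0653,0.0493,0.103],
    [0.0653,0.0493,0.103],
    [0.0653,0.0493,0.103],
    [0.0653,0.0493,0.103],
    [0.0653,0.0493,0.103]
  ],
  "rotation": [
    [0,0,0],
    [0,0,0],
    [0,0,0],
    [0,0,0],
    [0,0,0],
    [0,0,0],
    [0,0,0],
    [0,0,0],
    [0,0,0],
    [0,0,0]
  ],
  "force": 25
}}

```text
time: 29.3
tool_pos: [607.3, 217.1, 100.4]
tcp_rot: [-179.9, 0.1, 113.9]
ft_force: [-11.7, -7.3, 10.0]
finger_gap: 15.3
grip_force: 27.8
```

>>> {"op": "servo_tool", "data": {
  "fingers": [0,0,0,0,0,0,0,0,0,0],
  "linear": [
    [0,0,0],
    [0,0,0],
    [0,0,0],
    [0,0,0],
    [0,0,0],
    [0,0,0],
    [0,0,0],
    [0,0,0],
    [0,0,0],
    [0,0,0]
  ],
  "rotation": [
    [0,0,0],
    [0,0,3],
    [0,0,8],
    [0,0,15],
    [0,0,22],
    [0,0,29],
    [0,0,36],
    [0,0,43],
    [0,0,50],
    [0,0,57]
  ]
}}

```text
time: 30.3
tool_pos: [607.3, 217.1, 100.3]
tcp_rot: [180.0, 0.1, 56.6]
ft_force: [-10.4, -8.5, 8.7]
finger_gap: 15.5
grip_force: 27.8
```

>>> {"op": "servo_tool", "data": {
  "fingers": [0,0,0,0,0,0,0,0,0,0],
  "linear": [
    [0,0,0],
    [0,0,0],
    [0,0,0],
    [0,0,0],
    [0,0,0],
    [0,0,0],
    [0,0,0],
    [0,0,0],
    [0,0,0],
    [0,0,0]
  ],
  "rotation": [
    [0,0,7],
    [0,0,14],
    [0,0,21],
    [0,0,28],
    [0,0,35],
    [0,0,42],
    [0,0,49],
    [0,0,56],
    [0,0,62],
    [0,0,66]
  ]
}}

```text
time: 31.3
tool_pos: [607.4, 217.1, 100.4]
tcp_rot: [179.9, 0.0, -9.3]
ft_force: [-9.0, -8.4, 6.2]
finger_gap: 15.2
grip_force: 27.5
```

>>> {"op": "servo_tool", "data": {
  "fingers": [0,0,0],
  "linear": [
    [0,0,0],
    [0,0,0],
    [0,0,0]
  ],
  "rotation": [
    [0,0,3],
    [0,0,4],
    [0,0,4]
  ]
}}

```text
time: 31.6
tool_pos: [607.3, 217.1, 100.3]
tcp_rot: [179.9, 0.0, -13.1]
ft_force: [-11.7, -7.1, 8.3]
finger_gap: 15.2
grip_force: 27.8
```

```bash
python3 look.py; python3 -c "
from h import *
mv(607,217.5,155,-13)"
```

```text
side red 56 [498.  138.4] r 134.0 ang 215.8
side yellow 62 [540.2 102.4] r 133.0 ang 239.8
side green 35 [641.7 217.9] r 35.0 ang 1.4
side bore blue [ 445.3 -161.5]
side bore blue [ 453.2 -205.1]
top red 69 [495.2 140.5] r 136.0 ang 214.4
top bore red [ 475.4 -337.3]
top yellow 69 [538.1 103.5] r 133.0 ang 238.7
top green 29 [636.  201.4] r 33.0 ang 331.8
top bore blue [ 451.6 -203.8]
top bore blue [ 443.2 -159.9]
at [607.4 217.2 100.4] [179.9   0.  -13.1] -> lin [-0.0004 -0.0003 -0.0546] rotz -0.1
```

Red is at (498,138.4) and yellow at (540.2,102.4), both inside the window. I release and go to the red.

>>> {"op": "servo_tool", "data": {
  "fingers": [0.05,0.05,0.05,0.05,0.05,0.05,0.05,0.05,0.05,0.05],
  "linear": [
    [0,0,0],
    [0,0,0],
    [0,0,0],
    [0,0,-0.03],
    [0,0,-0.055],
    [0,0,-0.06],
    [-0.03,0.034,-0.06],
    [-0.06,0.068,-0.06],
    [-0.0886,0.1014,-0.06],
    [-0.0886,0.1014,-0.06]
  ],
  "rotation": [
    [0,0,0],
    [0,0,0],
    [0,0,0],
    [0,0,0],
    [0,0,0],
    [0,0,-6],
    [0,0,-14],
    [0,0,-22],
    [0,0,-30],
    [0,0,-38]
  ]
}}

```text
time: 32.7
tool_pos: [493.2, 137.2, 155.5]
tcp_rot: [-179.9, 0.3, 25.2]
ft_force: [-0.0, 0.2, -1.2]
finger_gap: 50.0
grip_force: 0.0
```

>>> {"op": "servo_tool", "data": {
  "fingers": [0.05,0.05,0.05,0.05,0.05,0.05,0.05,0.05,0.05,0.05],
  "linear": [
    [0,0,0],
    [0,0,0],
    [0,0,0],
    [0,0,0],
    [0,0,0],
    [0,0,0],
    [0,0,0],
    [0,0,0],
    [0,0,0],
    [0,0,0]
  ],
  "rotation": [
    [0,0,-8],
    [0,0,-16],
    [0,0,-24],
    [0,0,-32],
    [0,0,-40],
    [0,0,-48],
    [0,0,-56],
    [0,0,-64],
    [0,0,-72],
    [0,0,-80]
  ]
}}

```text
time: 33.7
tool_pos: [498.9, 139.8, 158.3]
tcp_rot: [179.9, 0.0, 105.3]
ft_force: [0.3, -0.5, -0.5]
finger_gap: 50.0
grip_force: 0.0
```

>>> {"op": "servo_tool", "data": {
  "fingers": [0.05,0.05,0.05,0.05,0.05,0.05],
  "linear": [
    [0,0,0],
    [0,0,0],
    [0,0,0.03],
    [0,0,0.05],
    [0,0,0.05],
    [0,0,0.05]
  ],
  "rotation": [
    [0,0,-8],
    [0,0,-16],
    [0,0,-21],
    [0,0,-21],
    [0,0,-21],
    [0,0,-21]
  ]
}}

```text
time: 34.3
tool_pos: [498.6, 139.7, 108.2]
tcp_rot: [-180.0, -0.0, 125.9]
ft_force: [0.1, -0.1, -0.1]
finger_gap: 49.9
grip_force: 0.0
```

```bash
python3 look.py|grep side; python3 -c "
from h import *
mv(498,138.4,54,125.8)"
```

```text
side red 57 [497.8 138.3] r 135.0 ang 215.8
side yellow 61 [540.2 102.2] r 133.0 ang 239.8
side green 36 [641.9 218.1] r 35.0 ang 1.8
side bore blue [ 445.3 -161.5]
side bore blue [ 453.2 -205.1]
at [499.6 139.8 109.4] [1.799e+02 1.000e-01 1.259e+02] -> lin [-0.0002 -0.0021  0.0554] rotz 0.1
```

>>> {"op": "servo_tool", "data": {
  "fingers": [0.05,0.05,0.05,0.02,0.02,0.02,0.02,0.02,0.02,0.02],
  "linear": [
    [0,-0.002,0.035],
    [0,-0.002,0.055],
    [0,-0.002,0.055],
    [0,-0.002,0.055],
    [0,-0.002,0.055],
    [0,-0.002,0.055],
    [0,-0.002,0.055],
    [0,-0.002,0.055],
    [0,-0.002,0.055],
    [0,-0.002,0.055]
  ],
  "rotation": [
    [0,0,0],
    [0,0,0],
    [0,0,0],
    [0,0,0],
    [0,0,0],
    [0,0,0],
    [0,0,0],
    [0,0,0],
    [0,0,0],
    [0,0,0]
  ],
  "force": 30
}}

```text
time: 35.4
tool_pos: [498.5, 138.7, 54.8]
tcp_rot: [179.8, 0.1, 126.0]
ft_force: [-1.6, -0.0, 5.8]
finger_gap: 28.0
grip_force: 30.3
```

```bash
python3 -c "
from h import *
mv(485.5,-381.5,200,100.2)"
```

```text
at [498.5 138.7  54.8] [1.798e+02 1.000e-01 1.260e+02] -> lin [-0.4135 -0.316  -0.1452] rotz 25.8
```

>>> {"op": "servo_tool", "data": {
  "fingers": [0.02,0.02,0.02,0.02,0.02,0.02,0.02,0.02,0.02,0.02],
  "linear": [
    [0,0,-0.04],
    [0,0,-0.085],
    [-0.034,-0.026,-0.12],
    [-0.069,-0.053,-0.145],
    [-0.103,-0.079,-0.145],
    [-0.138,-0.105,-0.145],
    [-0.172,-0.132,-0.145],
    [-0.207,-0.158,-0.145],
    [-0.241,-0.184,-0.145],
    [-0.276,-0.211,-0.145]
  ],
  "rotation": [
    [0,0,0],
    [0,0,0],
    [0,0,3],
    [0,0,6],
    [0,0,9],
    [0,0,12],
    [0,0,15],
    [0,0,18],
    [0,0,21],
    [0,0,24]
  ]
}}

```text
time: 36.4
tool_pos: [488.0, -210.6, 198.5]
tcp_rot: [179.9, 0.0, 101.8]
ft_force: [1.8, 0.1, -1.2]
finger_gap: 28.3
grip_force: 30.0
```

>>> {"op": "servo_tool", "data": {
  "fingers": [0.02,0.02,0.02],
  "linear": [
    [0,0,0],
    [0,0,0],
    [0,0,0]
  ],
  "rotation": [
    [0,0,0],
    [0,0,0],
    [0,0,0]
  ]
}}

```text
time: 36.7
tool_pos: [488.1, -208.2, 197.9]
tcp_rot: [180.0, -0.0, 102.0]
ft_force: [-0.3, -0.7, -1.2]
finger_gap: 28.2
grip_force: 30.0
```

```bash
python3 -c "
from h import *
mv(485.5,-381.5,200,100.2)"
```

```text
at [ 488.1 -208.2  197.9] [180.  -0. 102.] -> lin [-0.1689 -0.0386 -0.0021] rotz 1.8
```

>>> {"op": "servo_tool", "data": {
  "fingers": [0.02,0.02,0.02,0.02,0.02,0.02,0.02,0.02,0.02],
  "linear": [
    [-0.042,-0.01,0],
    [-0.085,-0.019,0],
    [-0.127,-0.029,0],
    [-0.155,-0.036,0],
    [-0.1689,-0.0386,0.0],
    [-0.1689,-0.0386,0.02],
    [-0.1689,-0.0386,0.03],
    [-0.1689,-0.0386,0.03],
    [-0.1689,-0.0386,0.03]
  ],
  "rotation": [
    [0,0,0],
    [0,0,1.8],
    [0,0,1.8],
    [0,0,1.8],
    [0,0,1.8],
    [0,0,1.8],
    [0,0,1.8],
    [0,0,1.8],
    [0,0,1.8]
  ]
}}

```text
time: 37.6
tool_pos: [485.6, -380.8, 167.7]
tcp_rot: [-180.0, -0.0, 100.2]
ft_force: [-0.5, -0.0, -0.5]
finger_gap: 28.1
grip_force: 30.0
```

```bash
python3 -c "
from h import *
mv(485.3,-381.5,140.5,100.2)"
```

```text
at [ 485.6 -380.8  167.7] [-180.    -0.   100.2] -> lin [-0.0006 -0.0005  0.0272] rotz 0.0
```

>>> {"op": "servo_tool", "data": {
  "fingers": [0.02,0.02,0.02,0.02,0.02,0.02,0.02,0.02,0.02],
  "linear": [
    [-0.0006,0,0.005],
    [-0.0006,0,0.009],
    [-0.0006,0,0.013],
    [-0.0006,0,0.016],
    [-0.0006,0,0.019],
    [-0.0006,0,0.022],
    [-0.0006,0,0.025],
    [-0.0006,0,0.027],
    [-0.0006,0,0.027]
  ],
  "rotation": [
    [0,0,0],
    [0,0,0],
    [0,0,0],
    [0,0,0],
    [0,0,0],
    [0,0,0],
    [0,0,0],
    [0,0,0],
    [0,0,0]
  ]
}}

```text
time: 38.5
tool_pos: [485.2, -382.5, 140.2]
tcp_rot: [-180.0, -0.0, 100.2]
ft_force: [0.6, 0.6, -1.0]
finger_gap: 28.2
grip_force: 30.0
```

>>> {"op": "servo_tool", "data": {
  "fingers": [0.045,0.05,0.05,0.05,0.05,0.05,0.05,0.05],
  "linear": [
    [0,0,0.0],
    [0,0,0.0],
    [0,0,0.0],
    [0,0,0.0],
    [0,0,-0.03],
    [0,0,-0.06],
    [0,0,-0.06],
    [0,0,-0.06]
  ],
  "rotation": [
    [0,0,0],
    [0,0,0],
    [0,0,0],
    [0,0,0],
    [0,0,0],
    [0,0,0],
    [0,0,0],
    [0,0,0]
  ]
}}

```text
time: 39.3
tool_pos: [486.0, -383.2, 202.0]
tcp_rot: [179.9, 0.1, 100.2]
ft_force: [-0.5, -0.0, 0.2]
finger_gap: 49.9
grip_force: 0.0
```

```bash
python3 look.py; python3 -c "
from h import *
mv(540.2,102.3,200,149.8)"
```

```text
side bore red [ 481.7 -341.7]
side bore blue [ 445.3 -161.5]
side bore blue [ 453.2 -205.1]
top bore red [ 483.1 -381.3]
top bore red [ 475.4 -337.3]
top yellow 70 [538.2 103.4] r 133.0 ang 238.8
top green 30 [636.7 202.8] r 33.0 ang 334.4
top bore blue [ 451.6 -203.8]
top bore blue [ 443.2 -159.9]
at [ 485.  -382.3  199.7] [-1.800e+02 -1.000e-01  1.002e+02] -> lin [ 4.673e-01  1.397e-01 -3.000e-04] rotz -49.6
```

Both reds are home. Yellow is next.

>>> {"op": "servo_tool", "data": {
  "fingers": [0.05,0.05,0.05,0.05,0.05,0.05,0.05,0.05,0.05,0.05],
  "linear": [
    [0.043,0.013,0],
    [0.085,0.025,0],
    [0.127,0.038,0],
    [0.17,0.051,0],
    [0.212,0.064,0],
    [0.255,0.076,0],
    [0.297,0.089,0],
    [0.34,0.102,0],
    [0.382,0.114,0],
    [0.425,0.127,0]
  ],
  "rotation": [
    [0,0,-4],
    [0,0,-9],
    [0,0,-14],
    [0,0,-19],
    [0,0,-24],
    [0,0,-29],
    [0,0,-34],
    [0,0,-39],
    [0,0,-44],
    [0,0,-49.6]
  ]
}}

```text
time: 40.4
tool_pos: [534.5, 59.8, 199.2]
tcp_rot: [-179.9, -0.1, 150.0]
ft_force: [0.9, 0.1, 0.6]
finger_gap: 49.9
grip_force: 0.0
```

>>> {"op": "servo_tool", "data": {
  "fingers": [0.05,0.05,0.05],
  "linear": [
    [0,0,0.03],
    [0,0,0.05],
    [0,0,0.05]
  ],
  "rotation": [
    [0,0,0],
    [0,0,0],
    [0,0,0]
  ]
}}

```text
time: 40.7
tool_pos: [532.1, 58.6, 145.8]
tcp_rot: [-179.7, -0.4, 149.8]
ft_force: [-0.1, -0.3, 0.5]
finger_gap: 49.5
grip_force: 0.0
```

```bash
python3 look.py|grep yellow; python3 -c "
from h import *
mv(540.2,102.3,110,149.8)"
```

```text
side yellow 60 [540.3 102. ] r 133.0 ang 239.9
at [534.6  58.  149.8] [-1.799e+02 -1.000e-01  1.497e+02] -> lin [0.0175 0.0411 0.0398] rotz -0.1
```

>>> {"op": "servo_tool", "data": {
  "fingers": [0.05,0.05,0.05,0.05,0.05,0.05],
  "linear": [
    [0.0175,0.041,0],
    [0.0175,0.041,0.02],
    [0.0175,0.041,0.04],
    [0.0175,0.041,0.04],
    [0.0175,0.041,0.04],
    [0.0175,0.041,0.04]
  ],
  "rotation": [
    [0,0,0],
    [0,0,0],
    [0,0,0],
    [0,0,0],
    [0,0,0],
    [0,0,0]
  ]
}}

```text
time: 41.4
tool_pos: [542.2, 102.0, 112.6]
tcp_rot: [179.9, 0.1, 149.7]
ft_force: [0.3, -0.1, -0.7]
finger_gap: 50.2
grip_force: 0.0
```

```bash
python3 look.py|grep yellow; python3 -c "
from h import *
mv(540.3,102.1,54,149.8)"
```

```text
side yellow 61 [540.2 102.2] r 133.0 ang 239.8
at [542.1 102.  112.4] [1.799e+02 1.000e-01 1.497e+02] -> lin [ 0.0016 -0.0009  0.0584] rotz -0.1
```

>>> {"op": "servo_tool", "data": {
  "fingers": [0.05,0.05,0.05,0.02,0.02,0.02,0.02,0.02,0.02,0.02],
  "linear": [
    [0.0015,-0.001,0.035],
    [0.0015,-0.001,0.057],
    [0.0015,-0.001,0.057],
    [0.0015,-0.001,0.057],
    [0.0015,-0.001,0.057],
    [0.0015,-0.001,0.057],
    [0.0015,-0.001,0.057],
    [0.0015,-0.001,0.057],
    [0.0015,-0.001,0.057],
    [0.0015,-0.001,0.057]
  ],
  "rotation": [
    [0,0,0],
    [0,0,0],
    [0,0,0],
    [0,0,0],
    [0,0,0],
    [0,0,0],
    [0,0,0],
    [0,0,0],
    [0,0,0],
    [0,0,0]
  ]
}}

```text
time: 42.5
tool_pos: [540.6, 102.3, 55.5]
tcp_rot: [179.9, 0.1, 149.8]
ft_force: [-0.4, -0.2, 7.6]
finger_gap: 28.0
grip_force: 30.2
```

```bash
python3 -c "
from h import *
mv(469.5,-293,200,100.2)"
```

```text
at [540.6 102.3  55.5] [1.799e+02 1.000e-01 1.498e+02] -> lin [-0.1377 -0.3773 -0.1445] rotz 49.6
```

>>> {"op": "servo_tool", "data": {
  "fingers": [0.02,0.02,0.02,0.02,0.02,0.02,0.02,0.02,0.02,0.02],
  "linear": [
    [0,0,-0.04],
    [0,0,-0.085],
    [-0.014,-0.04,-0.12],
    [-0.029,-0.079,-0.143],
    [-0.043,-0.119,-0.143],
    [-0.058,-0.159,-0.143],
    [-0.072,-0.198,-0.143],
    [-0.087,-0.238,-0.143],
    [-0.101,-0.278,-0.143],
    [-0.116,-0.318,-0.143]
  ],
  "rotation": [
    [0,0,0],
    [0,0,5],
    [0,0,11],
    [0,0,17],
    [0,0,23],
    [0,0,29],
    [0,0,35],
    [0,0,41],
    [0,0,47],
    [0,0,49.6]
  ]
}}

```text
time: 43.5
tool_pos: [478.7, -232.6, 197.1]
tcp_rot: [180.0, 0.0, 99.9]
ft_force: [0.3, -0.1, -0.3]
finger_gap: 28.2
grip_force: 30.0
```

>>> {"op": "servo_tool", "data": {
  "fingers": [0.02,0.02,0.02],
  "linear": [
    [0,0,0],
    [0,0,0],
    [0,0,0]
  ],
  "rotation": [
    [0,0,0],
    [0,0,0],
    [0,0,0]
  ]
}}

```text
time: 43.8
tool_pos: [479.4, -230.1, 196.6]
tcp_rot: [180.0, -0.0, 100.2]
ft_force: [0.1, -0.1, -0.8]
finger_gap: 28.1
grip_force: 30.0
```

```bash
python3 -c "
from h import *
mv(469.5,-293,168,100.2)"
```

```text
at [ 479.4 -230.1  196.6] [180.   -0.  100.2] -> lin [-0.0602 -0.0209  0.0286] rotz 0.0
```

>>> {"op": "servo_tool", "data": {
  "fingers": [0.02,0.02,0.02,0.02,0.02,0.02,0.02],
  "linear": [
    [-0.04,-0.014,0],
    [-0.0602,-0.0209,0],
    [-0.0602,-0.0209,0],
    [-0.0602,-0.0209,0.02],
    [-0.0602,-0.0209,0.028],
    [-0.0602,-0.0209,0.028],
    [-0.0602,-0.0209,0.028]
  ],
  "rotation": [
    [0,0,0],
    [0,0,0],
    [0,0,0],
    [0,0,0],
    [0,0,0],
    [0,0,0],
    [0,0,0]
  ]
}}

```text
time: 44.5
tool_pos: [469.6, -292.9, 168.8]
tcp_rot: [-180.0, -0.0, 100.2]
ft_force: [0.4, 0.1, -1.0]
finger_gap: 28.7
grip_force: 30.0
```

```bash
python3 -c "
from h import *
mv(469.4,-293.3,140.5,100.2)"
```

```text
at [ 469.6 -292.9  168.8] [-180.    -0.   100.2] -> lin [-0.0004 -0.0003  0.0283] rotz 0.0
```

>>> {"op": "servo_tool", "data": {
  "fingers": [0.02,0.02,0.02,0.02,0.02,0.02,0.02,0.02,0.02],
  "linear": [
    [0,0,0.005],
    [0,0,0.009],
    [0,0,0.013],
    [0,0,0.016],
    [0,0,0.019],
    [0,0,0.022],
    [0,0,0.025],
    [0,0,0.028],
    [0,0,0.028]
  ],
  "rotation": [
    [0,0,0],
    [0,0,0],
    [0,0,0],
    [0,0,0],
    [0,0,0],
    [0,0,0],
    [0,0,0],
    [0,0,0],
    [0,0,0]
  ]
}}

```text
time: 45.4
tool_pos: [469.1, -293.7, 140.1]
tcp_rot: [-180.0, -0.0, 100.2]
ft_force: [-0.6, 0.2, -0.4]
finger_gap: 28.3
grip_force: 30.0
```

>>> {"op": "servo_tool", "data": {
  "fingers": [0.045,0.05,0.05,0.05,0.05,0.05,0.05,0.05],
  "linear": [
    [0,0,0.0],
    [0,0,0.0],
    [0,0,0.0],
    [0,0,0.0],
    [0,0,-0.03],
    [0,0,-0.06],
    [0,0,-0.06],
    [0,0,-0.06]
  ],
  "rotation": [
    [0,0,0],
    [0,0,0],
    [0,0,0],
    [0,0,0],
    [0,0,0],
    [0,0,0],
    [0,0,0],
    [0,0,0]
  ]
}}

```text
time: 46.2
tool_pos: [469.9, -294.3, 201.8]
tcp_rot: [179.9, 0.1, 100.2]
ft_force: [-0.1, -1.1, -0.7]
finger_gap: 50.2
grip_force: 0.0
```

```bash
sed -i 's/q\[4\]<170/q[4]<180/' look.py; python3 look.py; python3 -c "
from h import *
mv(607,217,200,167)"
```

```text
side bore yellow [ 468.9 -293.9]
top bore yellow [ 467.  -292.8]
top green 31 [637.  203.8] r 33.0 ang 336.2
top bore blue [ 451.6 -203.8]
top bore blue [ 443.1 -160. ]
at [ 468.8 -293.6  199.6] [-1.799e+02 -1.000e-01  1.002e+02] -> lin [ 4.782e-01  2.260e-01 -4.000e-04] rotz -66.8
```

Yellow is home. Now the closing turn.

>>> {"op": "servo_tool", "data": {
  "fingers": [0.05,0.05,0.05,0.05,0.05,0.05,0.05,0.05,0.05,0.05],
  "linear": [
    [0.04,0.019,0],
    [0.08,0.038,0],
    [0.12,0.057,0],
    [0.16,0.076,0],
    [0.2,0.095,0],
    [0.24,0.113,0],
    [0.28,0.132,0],
    [0.32,0.151,0],
    [0.36,0.17,0],
    [0.4,0.189,0]
  ],
  "rotation": [
    [0,0,-4],
    [0,0,-11],
    [0,0,-18],
    [0,0,-25],
    [0,0,-32],
    [0,0,-39],
    [0,0,-46],
    [0,0,-53],
    [0,0,-60],
    [0,0,-66.8]
  ]
}}

```text
time: 47.3
tool_pos: [584.1, 134.9, 199.0]
tcp_rot: [-179.9, -0.1, 167.2]
ft_force: [1.6, -0.1, 0.1]
finger_gap: 49.8
grip_force: 0.0
```

>>> {"op": "servo_tool", "data": {
  "fingers": [0.05,0.05,0.05],
  "linear": [
    [0,0,0],
    [0,0,0],
    [0,0,0]
  ],
  "rotation": [
    [0,0,0],
    [0,0,0],
    [0,0,0]
  ]
}}

```text
time: 47.6
tool_pos: [584.2, 132.3, 199.5]
tcp_rot: [-179.9, -0.1, 166.9]
ft_force: [-0.4, -0.7, -0.0]
finger_gap: 50.1
grip_force: 0.0
```

```bash
python3 look.py; python3 -c "
from h import *
mv(607,217,97,167)"
```

```text
side bore yellow [ 469.  -293.8]
side green 37 [641.8 217.9] r 35.0 ang 1.5
side bore blue [ 445.3 -161.5]
side bore blue [ 453.2 -205.1]
top bore red [ 483.1 -381.3]
top bore red [ 475.4 -337.3]
top bore yellow [ 467.  -292.8]
top bore blue [ 451.6 -203.8]
top bore blue [ 443.2 -159.9]
at [584.5 131.8 200.2] [-180.    -0.   166.8] -> lin [-0.0025  0.0881  0.1032] rotz -0.2
```

>>> {"op": "servo_tool", "data": {
  "fingers": [0.05,0.05,0.05,0.05,0.05,0.05,0.0,0.0,0.0,0.0],
  "linear": [
    [-0.0012,0.044,0],
    [-0.0025,0.088,0.01],
    [-0.0025,0.088,0.04],
    [-0.0025,0.088,0.07],
    [-0.0025,0.088,0.103],
    [-0.0025,0.088,0.103],
    [-0.0025,0.088,0.103],
    [-0.0025,0.088,0.103],
    [-0.0025,0.088,0.103],
    [-0.0025,0.088,0.103]
  ],
  "rotation": [
    [0,0,0],
    [0,0,0],
    [0,0,0],
    [0,0,0],
    [0,0,0],
    [0,0,0],
    [0,0,0],
    [0,0,0],
    [0,0,0],
    [0,0,0]
  ],
  "force": 25
}}

```text
time: 48.7
tool_pos: [608.6, 216.8, 100.8]
tcp_rot: [-180.0, 0.2, 166.9]
ft_force: [-3.2, -8.1, 4.0]
finger_gap: 15.5
grip_force: 29.2
```

>>> {"op": "servo_tool", "data": {
  "fingers": [0,0,0,0,0,0,0,0,0,0],
  "linear": [
    [0,0,0],
    [0,0,0],
    [0,0,0],
    [0,0,0],
    [0,0,0],
    [0,0,0],
    [0,0,0],
    [0,0,0],
    [0,0,0],
    [0,0,0]
  ],
  "rotation": [
    [0,0,0],
    [0,0,3],
    [0,0,8],
    [0,0,15],
    [0,0,22],
    [0,0,29],
    [0,0,36],
    [0,0,43],
    [0,0,50],
    [0,0,57]
  ]
}}

```text
time: 49.7
tool_pos: [607.8, 215.9, 100.7]
tcp_rot: [-180.0, 0.2, 109.6]
ft_force: [-9.1, -14.1, 8.6]
finger_gap: 15.7
grip_force: 29.9
```

>>> {"op": "servo_tool", "data": {
  "fingers": [0,0,0,0,0,0,0,0,0,0],
  "linear": [
    [0,0,0],
    [0,0,0],
    [0,0,0],
    [0,0,0],
    [0,0,0],
    [0,0,0],
    [0,0,0],
    [0,0,0],
    [0,0,0],
    [0,0,0]
  ],
  "rotation": [
    [0,0,7],
    [0,0,14],
    [0,0,21],
    [0,0,28],
    [0,0,35],
    [0,0,42],
    [0,0,49],
    [0,0,56],
    [0,0,61],
    [0,0,63]
  ]
}}

```text
time: 50.7
tool_pos: [606.4, 216.2, 100.7]
tcp_rot: [180.0, 0.2, 46.7]
ft_force: [-15.2, -11.3, 13.2]
finger_gap: 15.5
grip_force: 30.5
```

>>> {"op": "servo_tool", "data": {
  "fingers": [0,0,0.05,0.05,0.05,0.05,0.05,0.05,0.05,0.05],
  "linear": [
    [0,0,0],
    [0,0,0],
    [0,0,0],
    [0,0,0],
    [0,0,0],
    [0,0,0],
    [0,0,-0.03],
    [0,0,-0.07],
    [0,0,-0.11],
    [0,0,-0.11]
  ],
  "rotation": [
    [0,0,0],
    [0,0,0],
    [0,0,0],
    [0,0,0],
    [0,0,0],
    [0,0,0],
    [0,0,0],
    [0,0,0],
    [0,0,0],
    [0,0,0]
  ]
}}

```text
time: 51.7
tool_pos: [610.8, 219.5, 216.1]
tcp_rot: [179.6, -0.6, 47.0]
ft_force: [0.6, 0.4, 1.0]
finger_gap: 50.1
grip_force: 0.0
```

>>> {"op": "servo_tool", "data": {
  "fingers": [0.05,0.05,0.05,0.05,0.05,0.05],
  "linear": [
    [0,0,-0.04],
    [0,0,-0.08],
    [0,0,-0.1],
    [0,0,-0.1],
    [0,0,-0.1],
    [0,0,-0.1]
  ],
  "rotation": [
    [0,0,0],
    [0,0,0],
    [0,0,0],
    [0,0,0],
    [0,0,0],
    [0,0,0]
  ]
}}

```text
time: 52.3
tool_pos: [606.5, 218.2, 305.5]
tcp_rot: [-179.9, 0.1, 47.0]
ft_force: [-0.2, -0.3, -0.5]
finger_gap: 49.9
grip_force: 0.0
```

```bash
python3 look.py; python3 - <<'E'
from h import *
s=snap('top');w=snap('side')
a=cv2.resize(s['frame'][130:330,140:520],(760,400));cv2.imwrite('pics/e1.png',a[...,::-1])
b=cv2.resize(w['frame'][140:460,210:450],(450,600));cv2.imwrite('pics/e2.png',b[...,::-1])
E
```

```text
side bore yellow [ 469.  -293.8]
side green 2099 [526.6 134.5] r 115.0 ang 225.7
side bore blue [ 445.3 -161.5]
side bore blue [ 453.2 -205.1]
top bore red [ 483.1 -381.3]
top bore red [ 475.4 -337.3]
top bore yellow [ 467.  -292.8]
top green 2597 [525.5 133.5] r 117.0 ang 225.7
top bore blue [ 451.6 -203.8]
top bore blue [ 443.1 -160. ]
```

View pics/e2.png

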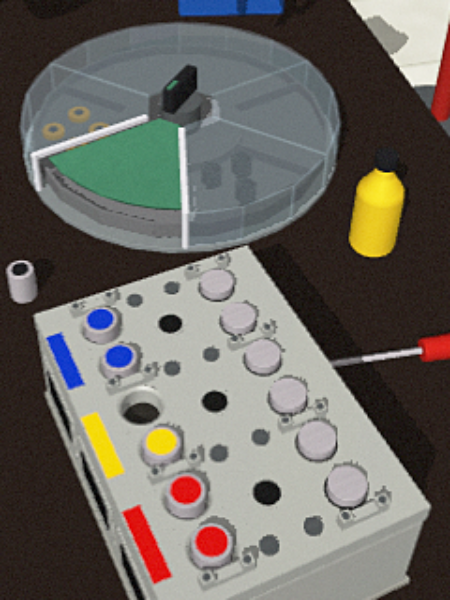

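The picture shows all five tappets home in bores of their own colour: blue (100,319) and (120,356), yellow (161,441), red (186,491) and (211,541). The green plate fills the window around (120,165), and the bystanders are where they were. I hand in.

```bash
python3 -c "
from bench import r
print(r.hand_in())"
```

```text
the job is handed in; nothing more can be done
None
```

The job is handed in: all five tappets found (two blue, two red, one yellow) are home in bores of their own colour, the green plate fills the window and the bystanders were not moved; the hand-in gave no verdict.

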